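# Clamp the trimmer, draw its guard comb out, release it

### The arm

A 7-joint arm with a two-finger parallel gripper is mounted at the origin on the work surface. World frame = base frame: x ahead of the robot, y to its left, z up, the work surface at z = 0. Lengths are in m, angles in degrees, forces in N, time in s.
With the tool pointing down it reaches from about 0.425 to 0.875 m from the base axis. Payload 4.7 kg.
Tool frame: the origin (TCP) lies on the centre line of the jaws, within the pads' length; the fingertips stand env.nose_length ahead of it and the grasp point (between the pads) lies 8 mm behind it (env.nose_length is the distance from the TCP to the fingertips, in m); y points along the fingers, z is the direction in which the jaws open and shut, and the axes are right-handed (so a half turn about y gives the same grasp; the last joint's range is limited). The gripper opens to 87 mm and grips with 3 to 60 N. Pads are 19 mm wide; open, the fingers measure 117 mm over their backs; the gripper's body (75 mm by 190 mm) begins 51 mm behind the grasp point.
Start: joints at [-74.02, 18.392, -4.016, 83.108, 1.295, 78.541, -3.26], TCP at [0.17, 0.627, 0.234] pointing down, gripper open.
Joint ranges: [-163.93, 163.93], [-17.29, 119.83], [-79.2, 71.16], [3.27, 140.29], [-89.18, 269.18], [5.43, 117.66], [-154.24, 154.24]. Speed limits (degrees/s): [147.25, 147.25, 180, 180, 180, 180, 180].

### API

Orientations are given as [roll, pitch, yaw] about the fixed x, y, z axes, in that order (R = Rz(yaw) Ry(pitch) Rx(roll)).
In Python, from cell import env, read_camera, camera_info, job, models gives the robot as it stands.
- The arm moves only by the tool move_arm, never from a script. Its argument "moves" is a list of rows, each a list of 6 numbers: the shift along the tool's x, y, z in mm, then the turn, a rotation vector about the tool's x, y, z in degrees. In form: [[x, y, z, ax, ay, az], ...]. A call has 1 to 20 rows; each row is the pose to reach, as a shift and turn from the pose commanded when the call began, along the tool's axes at that moment; what a row does not reach only later rows make up. A row lasts 1/12 s, in which the tool goes at most 41.7 mm and 7.16 degrees, less where a joint would pass 70% of its speed; a pose out of reach is approached as far as the arm can. A call with a gripper value outside its range is refused whole. "claw" is the finger opening in mm, from 0 to 87, set as the call begins (left out, the last holds). The fingers move at their own pace and stop on an object; "newtons" is the grip in N (left out, the last holds). Time passes only in rows, so rows that repeat a pose let the fingers close. It gives the time, the measured TCP pose, the force and the opening at its end, in the units of the state.
- env.get_obs(): the state, without advancing time (a new reading comes with each control period).
- read_camera(name): name is "scene" or "top" or "wrist"; returns (picture, depth): 400x640x3 uint8, red, green, blue; 400x640 float32, m along the optical axis (not along the pixel's ray), 0 where there is no reading.
- camera_info(name): a dict with "fx", "fy", "cx", "cy" (pixels), "R" (3x3) and "t" (3): a world point X has camera coordinates R X + t. Camera axes: x right, y down, z forward; pixel columns grow to the right and rows downward; lengths in m; the calibration is good to about 2 mm. The wrist camera is an equidistant fisheye: a pixel r from the principal point sees the ray r / f radians off the axis. A picture is of the moment at which its call begins: read the wrist's pose just before it. camera_info takes no time and is no camera call; for the wrist camera it gives the pose at the moment of the call.
- job.sign_off(): hands the job in, once; it reports no verdict.
Trained networks look in the newest picture that a camera, given by its name, has taken for a name from the list of things; names that differ only in an ending like _2 or _b are one class to them, and where a whole thing is asked for, a point or a joint stands for the part that bears it (a point fixed in the world has none). Each returns a list of dicts, best first, with "score" (0 to 1); they miss things now and then, are a little off and sometimes report something else, mostly with a low value. They report only what shows in the picture. A call takes as long as a camera call. They do not tell look-alikes from the thing itself.
- models.spot_in(target, camera): "point" ([x, y, z] in m, in world coordinates, good to about 4 mm: the middle of the surface that is visible of it).
- models.cut_out(target, camera): "mask" (400x640 bool, what is visible of it).
The state is a dict: "time_s": time; "qpos": joint angles; "joint_velocities": joint speeds; "effort": joint torques, N m; "tool_pos": TCP position; "tool_rot": TCP orientation; "force": force on the tool from outside, world axes, zero at the start; "wrist_torque": the same for the moment, N m; "grip_width": finger opening in m.
Only numpy, scipy, OpenCV 4.12 (cv2) and the standard library are available. Lean on these libraries where they do the work, as an engineer would, in place of code of your own. Each camera call takes 0.05 s, during which the arm holds its last target.

### The job

Swing the red-handled toggle arm over its centre until it clamps down on the trimmer in the sloping nest. With the trimmer clamped, draw the clear guard comb up the slope to the end of its slide (its longest setting), then swing the arm fully back so that the trimmer lies free, still seated in its nest. Leave the moustache comb, the brush and the tumbler where they are.

Things in the scene. Friction and masses are not known exactly. Their poses are not given: they have to be found in the camera images.
- nest: Fixed trimmer nest on a white 190 x 190 mm base plate. Origin on the ledge. z is up, +y is level towards the uphill side, -x is the side where the red clamp handle sticks out. Its aluminium cradle slopes up at 30 degrees: in this frame uphill is u = (0, 0.866, 0.5), the slope's normal n = (0, -0.5, 0.866).
- heel (a point): Foot end of the cradle floor at the heel stop, at (0, -0.030, 0.040) in the nest frame. The floor runs 85 mm from here along u and is 52 mm wide over its 6 mm side walls, which rise 19 mm along n. Beyond it the guard end of the trimmer overhangs free air.
- lamp (a point): On the axis of a fixed lamp tube, 18 mm thick, at (0, 0.091, 0.300) in the nest frame; the tube runs level along the nest's x from -0.065 to 0.130, right above the guard comb, on a 12 mm post at x = 0.120. It blocks a vertical tool over the guard: reach the guard along the slope's normal (tool tilted about 30 degrees, leaning downhill).
- trimmer: Black trimmer, 36 mm wide, 30 mm thick, 118 mm long without guard, about 0.22 kg, loose in the cradle, foot against the heel stop, head uphill. Origin at the middle of its foot's lower edge, on the cradle floor; its frame stands like the nest's (z vertical), the trimmer itself lies along u of the nest. It slides uphill out of the nest if the guard is pulled while it is not clamped.
- clamp (a joint): Angle of the steel clamp arm (rad). 0 = swung fully back, open, at its stop. Grows as the arm swings up and over towards uphill; centre is 1.03, about 2.05 = clamped, rubber pad on the trimmer's top. A spring drives it away from centre to the side it is on, so it snaps over and stays (about 9 N at the handle lifts it off either end); damped (about 3 N at the handle for 1 rad/s).
- clamp_grip (a point): Middle of the red handle on the clamp arm: a round bar 16 mm in diameter and 62 mm long, level, along the nest's x, sticking out to the nest's -x side with free air round it. It moves on a circle of 90 mm radius about clamp_hinge in the nest's y-z plane. Its direction from the hinge is (0, cos e, sin e) in the nest frame with e = 2.574 - (clamp).
- clamp_hinge (a point): Point on the clamp arm's hinge axis (axis along the nest's x) beside the handle, fixed at (-0.072, -0.074, 0.066) in the nest frame. Only its position matters.
- guard (a joint): How far the guard comb is drawn out along the trimmer, uphill along u (m): 0 = fully in, 0.030 = end stop, longest setting. Slides stiffly (about 7 N) and stays where left. Starts between 0 and 0.008.
- guard_grip (a point): Middle of the clear guard comb between its blue-ribbed cheeks, where to grip it: 46 mm wide over the cheeks (along the nest's x). The cheeks measure 40 mm along u and 24 mm along n, with free air below; the point lies 16 mm along n above the plane of the cradle floor. Moves with the guard; its frame stands like the nest's.
- moustache_comb: Steel moustache comb, 120 x 28 x 6 mm, lying flat. Origin under its middle. Leave alone.
- brush: Small wooden brush, 95 x 34 x 34 mm, lying bristles down. Origin under its middle. Leave alone.
- tumbler: Blue ceramic tumbler, 72 mm wide, 95 mm tall, upright. Origin under its middle. Leave alone.
Things that resemble listed ones, but are neither listed nor needed, are in the scene too. Of the things shaped like the trimmer, the black one is meant.

How it is judged (in metres and radians):
On the way, in this order (a step that is already met when the one before it is completed fails the run):
1. the arm is over centre and clamps the trimmer (value of joint clamp above 1.95 rad and contact force between nest and trimmer above 12 N and value of joint guard below 0.015 m), for 0.2 s.
2. the guard comb is drawn fully out while the trimmer is clamped (value of joint guard above 0.027 m and value of joint clamp above 1.95 rad), for 0.2 s.
At the end, for the whole second after the job is handed in: Clamp arm swung back to within 0.1 rad of its open stop, guard comb within 3 mm of its outer end stop, trimmer at rest in its nest within 6 mm of where it lay; bystanders where they were (value of joint clamp below 0.1 rad and value of joint guard above 0.027 m and distance of trimmer from where it was at the start of the episode below 0.006 m and linear speed of trimmer below 0.02 m/s); the robot touches nothing.
It fails at once if the trimmer is pulled more than 15 mm from its seat (distance of trimmer from where it was at the start of the episode above 0.015 m).
It fails at once if the moustache comb is moved more than 20 mm (distance of moustache_comb from where it was at the start of the episode above 0.02 m).
It fails at once if the brush is moved more than 20 mm (distance of brush from where it was at the start of the episode above 0.02 m).
It fails at once if the tumbler is moved more than 20 mm (distance of tumbler from where it was at the start of the episode above 0.02 m).
It also fails if it takes over 69 s, if anything falls off the work surface, if the arm or the gripper's body presses on something with over 40 N, if the wrist force passes 120 N, or if a joint passes its speed limit or range.

## Working session

There is one attempt and no reset: what is moved stays moved. The work goes in short steps, Python scripts to look and compute and a tool call to move; the robot and the scene stay as the last step left them, time stands still between calls to the robot, and variables do not carry over. Pictures are saved under pics/ and viewed, and the job is handed in when it is done.

Besides the shell and the picture viewer there is one more tool, called as a command line: name --pt "numbers of a row" for each row, then --argument value for the rest. move_arm: Moves the arm, as the interface text tells. Its arguments: {"type":"object","properties":{"moves":{"type":"array","items":{"type":"array","items":{"type":"number"}}},"claw":{"type":"number"},"newtons":{"type":"number"}},"required":["moves"]}

```bash
ls; mkdir -p pics; python3 - <<'E'
from cell import env, read_camera, camera_info, job, models
import cv2, numpy as np
o=env.get_obs(); print({k:np.round(v,3) for k,v in o.items()}, env.nose_length)
for n in ("scene","top"):
    p,d=read_camera(n); cv2.imwrite(f"pics/{n}0.png",p[:,:,::-1]); np.save(f"pics/{n}0d.npy",d)
    for t in ("trimmer","clamp_grip","guard_grip","nest","tumbler","brush","moustache_comb"):
        print(n,t,[(np.round(x["point"],3),round(x["score"],2)) for x in models.spot_in(t,n)][:4])
E
```

```text
pics
{'time_s': np.float64(0.0), 'qpos': array([-74.02 ,  18.439,  -4.017,  83.175,   1.295,  78.537,  -3.26 ]), 'joint_velocities': array([ 0.06 , -0.065, -0.027,  0.012,  0.026,  0.165,  0.067]), 'effort': array([-0.0000e+00, -4.9129e+01, -4.0400e-01, -3.1253e+01, -6.4000e-02,
        4.4000e-02,  0.0000e+00]), 'tool_pos': array([0.17 , 0.627, 0.232]), 'tool_rot': array([-9.0106e+01, -5.0000e-03, -1.5169e+01]), 'force': array([-0.573, -0.073, -0.648]), 'wrist_torque': array([-0.013,  0.009,  0.033]), 'grip_width': np.float64(0.087)} 0.011
scene trimmer [(array([0.627, 0.075, 0.111]), 0.96), (array([ 0.457, -0.172,  0.031]), 0.94), (array([0.468, 0.156, 0.039]), 0.56)]
scene clamp_grip [(array([ 0.622, -0.092,  0.114]), 0.66)]
scene guard_grip [(array([ 0.438, -0.129,  0.044]), 0.86), (array([0.62 , 0.127, 0.134]), 0.62), (array([0.487, 0.186, 0.045]), 0.55)]
scene nest [(array([0.679, 0.065, 0.01 ]), 0.59)]
scene tumbler []
scene brush [(array([ 0.776, -0.121,  0.031]), 0.85)]
scene moustache_comb [(array([0.601, 0.278, 0.006]), 0.88)]
top trimmer [(array([0.454, 0.139, 0.042]), 0.86), (array([0.612, 0.078, 0.113]), 0.83), (array([ 0.447, -0.18 ,  0.04 ]), 0.7)]
top clamp_grip [(array([ 0.621, -0.096,  0.118]), 0.61), (array([0.599, 0.281, 0.005]), 0.27)]
top guard_grip [(array([0.479, 0.181, 0.048]), 0.63), (array([0.608, 0.118, 0.134]), 0.54), (array([ 0.44 , -0.128,  0.05 ]), 0.53)]
top nest [(array([0.676, 0.06 , 0.008]), 0.56)]
top tumbler [(array([ 0.646, -0.257,  0.047]), 0.91)]
top brush [(array([ 0.77 , -0.124,  0.035]), 0.76)]
top moustache_comb [(array([0.598, 0.279, 0.006]), 0.78)]
```

View pics/scene0.png

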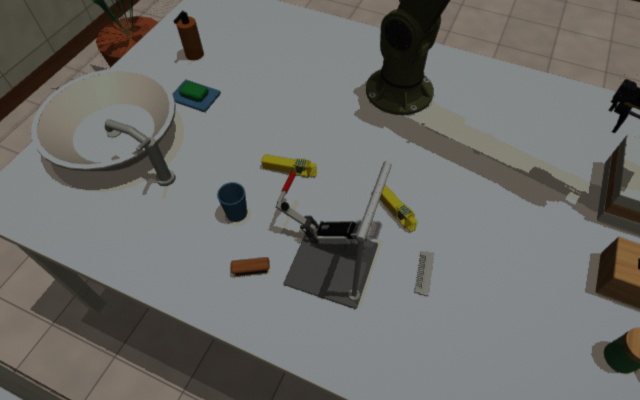

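View pics/top0.png

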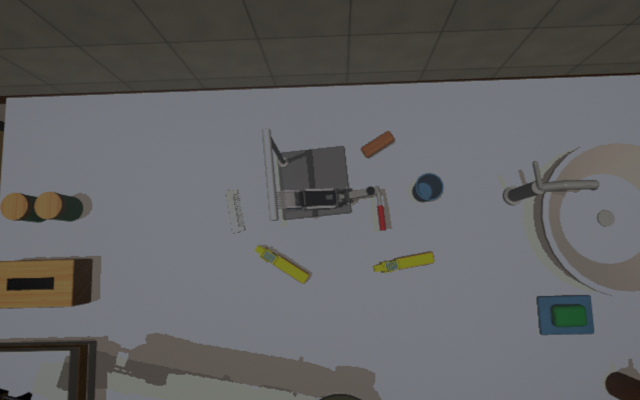

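```bash
cat > h.py <<'E'
import numpy as np, cv2
from cell import env, read_camera, camera_info, job, models
def cloud(n,d):
    c=camera_info(n); v,u=np.mgrid[0:400,0:640]
    P=np.stack([(u-c["cx"])/c["fx"]*d,(v-c["cy"])/c["fy"]*d,d],-1)
    return (P-np.array(c["t"]))@np.array(c["R"])
E
python3 - <<'E'
from h import *
for n in("scene","top"):
    p=cv2.imread(f"pics/{n}0.png");d=np.load(f"pics/{n}0d.npy");W=cloud(n,d)
    x0,y0=(260,140) if n=="scene" else (220,110)
    cv2.imwrite(f"pics/{n}0c.png",cv2.convertScaleAbs(cv2.resize(p[y0:y0+180,x0:x0+200],(800,720),interpolation=cv2.INTER_CUBIC)[:600],alpha=1.8))
    ok=(d>0)
    # tube
    m=ok&(W[...,2]>0.27)&(W[...,2]<0.33)&(abs(W[...,0]-.68)<.17)&(W[...,1]>0.08)&(W[...,1]<.25)
    P=W[m]; print(n,"tube",len(P), P.min(0),P.max(0),P.mean(0))
    t=P[:,:2]-P[:,:2].mean(0); _,_,V=np.linalg.svd(t); print(V[0],np.degrees(np.arctan2(V[0][1],V[0][0])), np.percentile(t@V[0],[0,2,98,100]), np.percentile(P[:,2],[50,95,100]))
    # handle red
    hsv=cv2.cvtColor(p,cv2.COLOR_BGR2HSV)
    r=((hsv[...,0]<6)|(hsv[...,0]>174))&(hsv[...,1]>170)&ok&(abs(W[...,0]-.62)<.1)&(abs(W[...,1]+.09)<.08)&(W[...,2]>.06)
    P=W[r];print("red",len(P),P.mean(0),P.min(0),P.max(0)); t=P-P.mean(0);_,_,V=np.linalg.svd(t);print(V[0],np.percentile(t@V[0],[0,100]))
    # plate
    m=ok&(W[...,2]>0.003)&(W[...,2]<0.02)&(abs(W[...,0]-.68)<.14)&(abs(W[...,1]-.06)<.14)
    P=W[m]; print("plate",P[:,2].mean(), cv2.minAreaRect(P[:,:2].astype(np.float32)), np.percentile(P,[1,99],axis=0))
E
```

```text
scene tube 775 [0.54750675 0.11500384 0.27028252] [0.74244908 0.14707335 0.31242275] [0.65625078 0.13225072 0.30559984]
[0.99690056 0.07867194] 4.5122328075413645 [-0.10854699 -0.10403514  0.0853582   0.08678076] [0.3069561  0.31008966 0.31242275]
red 91 [ 0.56214519 -0.11595224  0.12138852] [ 0.53277798 -0.1262117   0.11559982] [ 0.59147463 -0.10934951  0.12704731]
[ 0.99575046  0.09196154 -0.00490876] [-0.0297137   0.02940466]
plate 0.009447224840128115 ((0.6800944805145264, 0.059792064130306244), (0.27983367443084717, 0.2789299190044403), 89.79778289794922) [[ 0.56536973 -0.05804456  0.00313367]
 [ 0.80778866  0.18361394  0.01608368]]
top tube 783 [0.54596105 0.11558612 0.29688121] [0.74009286 0.14610717 0.31182099] [0.64111808 0.13001063 0.30611309]
[-0.99688819 -0.07882855] -175.47876602557363 [-0.09888044 -0.09452062  0.09207231  0.0952465 ] [0.30654394 0.3097787  0.31182099]
red 40 [ 0.5610233  -0.11738975  0.12205945] [ 0.53335229 -0.12191657  0.11770613] [ 0.5880677 -0.1130254  0.1254606]
[-0.99855247 -0.05369185  0.00318472] [-0.0270342   0.02781596]
plate 0.009055554803320225 ((0.6803162097930908, 0.05963677167892456), (0.27902427315711975, 0.2783271074295044), 89.86058044433594) [[ 0.55725203 -0.06559911  0.00312028]
 [ 0.80767939  0.1620973   0.01600491]]
```

View pics/scene0c.png

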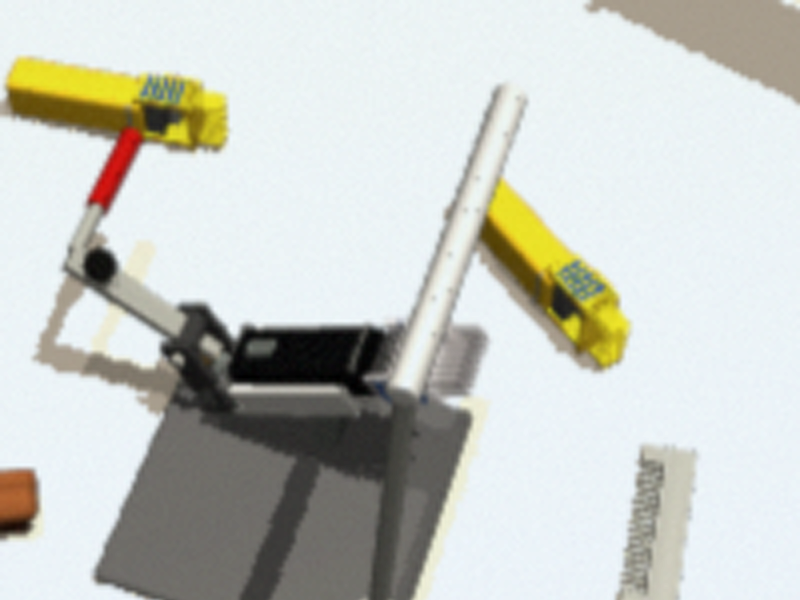

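View pics/top0c.png

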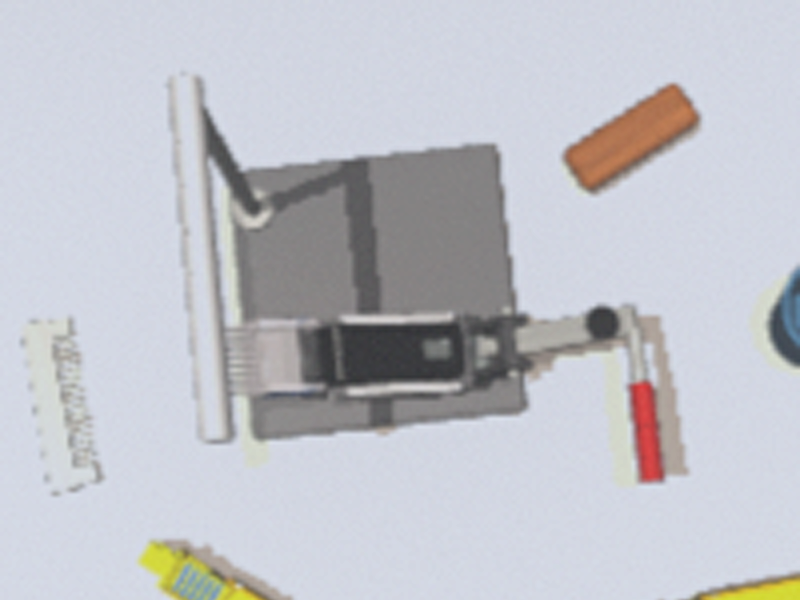

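```bash
python3 - <<'E'
from h import *
a=np.radians(4.5);Ex=np.array([np.cos(a),np.sin(a)]);Ey=np.array([-np.sin(a),np.cos(a)])
o=np.array([.6185,.037])
for n in("scene","top"):
    p=cv2.imread(f"pics/{n}0.png");d=np.load(f"pics/{n}0d.npy");W=cloud(n,d)
    q=W[...,:2]-o; X=q@Ex;Y=q@Ey;Z=W[...,2]
    U=(Y+.03)*.866+(Z-.04)*.5; N=-(Y+.03)*.5+(Z-.04)*.866
    for lo,hi in((.02,.05),(.05,.08),(.095,.11),(.115,.125),(.13,.15)):
        m=(d>0)&(U>lo)&(U<hi)&(N>.005)&(N<.045)&(abs(X)<.05)
        h=np.histogram(X[m],bins=np.arange(-.04,.041,.004))
        print(n,lo,hi,m.sum(),[(round(b*1e3),c, ) for c,b in zip(h[0],h[1])], np.round([X[m].min(),X[m].max(),np.percentile(N[m],[50,90])[0],np.percentile(N[m],90)],4))
    m=(d>0)&(U>.06)&(U<.2)&(N>.002)&(N<.045)&(abs(X)<.03)
    print("Umax",np.percentile(U[m],[98,99,100]))
E
```

```text
scene 0.02 0.05 196 [(-40, np.int64(0)), (-36, np.int64(0)), (-32, np.int64(0)), (-28, np.int64(1)), (-24, np.int64(8)), (-20, np.int64(0)), (-16, np.int64(5)), (-12, np.int64(13)), (-8, np.int64(13)), (-4, np.int64(12)), (0, np.int64(11)), (4, np.int64(17)), (8, np.int64(12)), (12, np.int64(16)), (16, np.int64(36)), (20, np.int64(11)), (24, np.int64(36)), (28, np.int64(5)), (32, np.int64(0)), (36, np.int64(0))] [-0.0242  0.0292  0.0276  0.0314]
scene 0.05 0.08 210 [(-40, np.int64(0)), (-36, np.int64(0)), (-32, np.int64(0)), (-28, np.int64(1)), (-24, np.int64(6)), (-20, np.int64(1)), (-16, np.int64(3)), (-12, np.int64(14)), (-8, np.int64(16)), (-4, np.int64(13)), (0, np.int64(16)), (4, np.int64(10)), (8, np.int64(18)), (12, np.int64(13)), (16, np.int64(39)), (20, np.int64(16)), (24, np.int64(38)), (28, np.int64(6)), (32, np.int64(0)), (36, np.int64(0))] [-0.024   0.0292  0.0277  0.031 ]
scene 0.095 0.11 100 [(-40, np.int64(0)), (-36, np.int64(0)), (-32, np.int64(0)), (-28, np.int64(0)), (-24, np.int64(1)), (-20, np.int64(6)), (-16, np.int64(3)), (-12, np.int64(11)), (-8, np.int64(8))
[... 2736 characters left out ...]
t64(4)), (4, np.int64(4)), (8, np.int64(4)), (12, np.int64(3)), (16, np.int64(3)), (20, np.int64(4)), (24, np.int64(0)), (28, np.int64(0)), (32, np.int64(0)), (36, np.int64(0))] [-0.0233  0.0209  0.0287  0.0317]
top 0.13 0.15 178 [(-40, np.int64(0)), (-36, np.int64(0)), (-32, np.int64(0)), (-28, np.int64(0)), (-24, np.int64(19)), (-20, np.int64(17)), (-16, np.int64(13)), (-12, np.int64(16)), (-8, np.int64(15)), (-4, np.int64(12)), (0, np.int64(18)), (4, np.int64(15)), (8, np.int64(14)), (12, np.int64(17)), (16, np.int64(13)), (20, np.int64(9)), (24, np.int64(0)), (28, np.int64(0)), (32, np.int64(0)), (36, np.int64(0))] [-0.0235  0.023   0.029   0.0319]
Umax [0.16223697 0.16432919 0.16845777]
```

```bash
cat >> h.py <<'E'
from scipy.spatial.transform import Rotation as Ro
YAW=4.5; O=np.array([.6187,.037,0])
RN=Ro.from_euler('z',YAW,degrees=True).as_matrix()
u=np.array([0,.866,.5]);n=np.array([0,-.5,.866]);ex=np.array([1.,0,0])
def w(p): return O+RN@np.array(p)
def nest(p): return RN.T@(np.array(p)-O)
def frame(tilt,kind,sgn=1):
    t=np.radians(tilt);nn=np.array([0,-np.sin(t),np.cos(t)]);uu=np.array([0,np.cos(t),np.sin(t)])
    R=np.stack([ex,-nn,uu],1) if kind=="handle" else np.stack([-uu,-nn,ex],1)
    if sgn<0: R=R@np.diag([-1,1,-1])
    return RN@R
def cur():
    o=env.get_obs(); return Ro.from_euler('xyz',o["tool_rot"],degrees=True).as_matrix(),np.array(o["tool_pos"]),o
def handle(c,x=-.074):
    e=2.574-c; return np.array([x,-.074+.09*np.cos(e),.066+.09*np.sin(e)])
def row(R,g,tcp_off=.008):  # R world tool rot, g grasp point world
    p=g+R[:,1]*tcp_off; R0,p0,_=cur()
    r=np.r_[R0.T@(p-p0)*1e3, Ro.from_matrix(R0.T@R).as_rotvec(degrees=True)]
    return np.round(r,1)
E
python3 - <<'E'
from h import *
R=frame(30,"handle"); R0,p0,o=cur()
g=w(handle(0)); print("handle",g)
nw=RN@n
print("above", g+nw*.09, row(R,g+nw*.09)); print(R0)
E
```

```text
handle [ 0.55668818 -0.1182317   0.11438434]
above [ 0.56021884 -0.16309298  0.19232434] [ 582.    48.2 -657.    29.7  -19.2    5.2]
[[ 9.65133719e-01  5.56643827e-05  2.61757335e-01]
 [-2.61757337e-01  3.11883057e-05  9.65133719e-01]
 [ 4.55598049e-05 -9.99999998e-01  4.46714460e-05]]
```

move_arm --pt "0 -190 0 0 0 0" --pt "0 -190 0 0 0 0" --pt "0 -190 0 0 0 0" --pt "0 -190 0 0 0 0" --pt "0 -190 0 0 0 0" --pt "290 -190 -330 0 0 0" --pt "290 -190 -330 0 0 0" --pt "290 -190 -330 0 0 0" --pt "290 -190 -330 0 0 0" --pt "290 -190 -330 0 0 0" --pt "290 -190 -330 0 0 0" --pt "290 -190 -330 0 0 0" --pt "290 -190 -330 0 0 0" --pt "290 -190 -330 0 0 0" --pt "290 -190 -330 0 0 0" --pt "290 -190 -330 0 0 0" --claw 45

```text
time_s: 2.13
tool_pos: [0.3659, 0.2277, 0.4243]
tool_rot: [-89.9, -0.1, -15.5]
force: [0.6, 0.7, 0.4]
grip_width: 0.0451
```

```bash
python3 - <<'E'
from h import *
R=frame(30,"handle"); g=w(handle(0)); nw=RN@n
print(row(R,g+nw*.09),row(R,g+nw*.2))
E
```

```text
[ 290.2  239.1 -321.    29.7  -19.5    5.3] [ 309.2  143.8 -372.6   29.7  -19.5    5.3]
```

move_arm --pt "290 60 -370 0 0 0" --pt "290 60 -370 0 0 0" --pt "290 60 -370 0 0 0" --pt "290 60 -370 0 0 0" --pt "290 60 -370 0 0 0" --pt "290 60 -370 0 0 0" --pt "290 60 -370 0 0 0" --pt "290 60 -370 0 0 0" --pt "309 144 -373 30 -19.5 5" --pt "309 144 -373 30 -19.5 5" --pt "309 144 -373 30 -19.5 5" --pt "309 144 -373 30 -19.5 5" --pt "309 144 -373 30 -19.5 5" --pt "309 144 -373 30 -19.5 5" --pt "309 144 -373 30 -19.5 5" --pt "309 144 -373 30 -19.5 5" --pt "309 144 -373 30 -19.5 5"

```text
time_s: 3.55
tool_pos: [0.564, -0.2091, 0.2785]
tool_rot: [-59.8, -0.1, 4.6]
force: [0.3, 1.1, 0.1]
grip_width: 0.0449
```

```bash
python3 - <<'E'
from h import *
R=frame(30,"handle"); g=w(handle(0)); nw=RN@n
print(row(R,g+nw*.09),row(R,g))
print(np.round(env.get_obs()["qpos"],1))
p,d=read_camera("wrist"); cv2.imwrite("pics/w1.png",p[:,:,::-1])
p,d=read_camera("scene"); cv2.imwrite("pics/s1.png",p[:,:,::-1])
print([(x["point"],x["score"]) for x in models.spot_in("clamp_grip","wrist")])
print([(x["point"],x["score"]) for x in models.spot_in("guard_grip","wrist")])
E
```

```text
[-3.000e-01  1.057e+02 -3.500e+00 -2.000e-01  1.000e-01  1.000e-01] [-4.000e-01  1.957e+02 -3.900e+00 -2.000e-01  1.000e-01  1.000e-01]
[ -1.7  30.7  50.   77.4 -42.2 106.  140.3]
[([0.6059, -0.1184, 0.1205], 0.87), ([0.6065, -0.0061, 0.0303], 0.28)]
[([0.4396, -0.1353, 0.0456], 0.85), ([0.6081, 0.1096, 0.1327], 0.7), ([0.5775, 0.2671, 0.0075], 0.65), ([0.4841, 0.1828, 0.048], 0.61)]
```

View pics/w1.png

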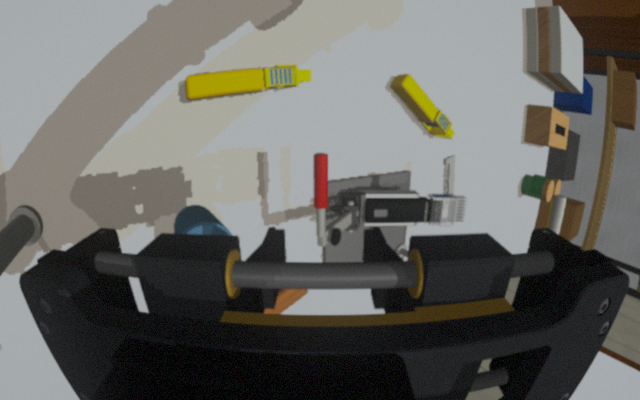

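View pics/s1.png

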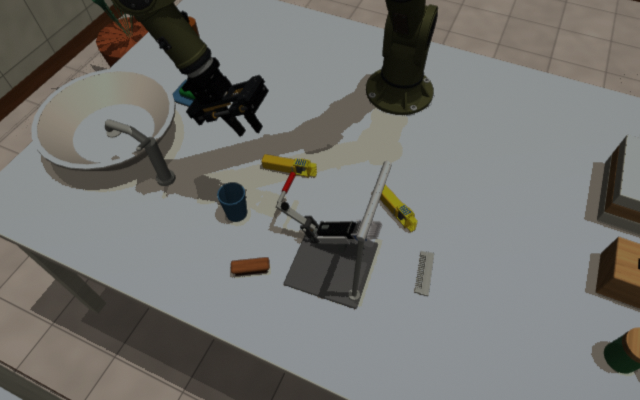

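```bash
python3 - <<'E'
from h import *
R=frame(20,"handle"); g=w(handle(0)); nw=-R[:,1]
print(row(R,g+nw*.08),row(R,g))
E
```

```text
[ -2.  118.4   4.2 -10.2   0.6   0.3] [ -2.5 197.2 -10.  -10.2   0.6   0.3]
```

move_arm --pt "-2 40 4 -5 0 0" --pt "-2 80 4 -10 0 0" --pt "-2 118 4 -10 0 0" --pt "-2 118 4 -10 0 0" --pt "-2 118 4 -10 0 0"

```text
time_s: 4.17
tool_pos: [0.5574, -0.1404, 0.18]
tool_rot: [-69.6, -0.3, 5.1]
force: [-0.1, -0.1, -0.0]
grip_width: 0.0451
```

```bash
python3 - <<'E'
from h import *
R=frame(20,"handle"); g=w(handle(0)); nw=-R[:,1]
print(row(R,g))
print(np.round(env.get_obs()["qpos"],1))
p,d=read_camera("wrist"); cv2.imwrite("pics/w2.png",p[:,:,::-1])
print([(x["point"],x["score"]) for x in models.spot_in("clamp_grip","wrist")])
E
```

```text
[ 0.9 77.2 -2.3 -0.4  0.7  0.1]
[-17.8  24.6  51.9  93.9 -35.2  85.7 136.3]
[([0.5698, -0.1198, 0.1223], 0.78)]
```

View pics/w2.png

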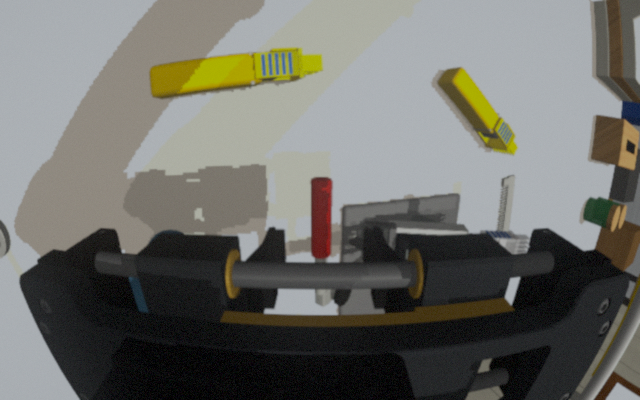

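move_arm --pt "1 26 -1 0 0 0" --pt "1 52 -2 0 0 0" --pt "1 77 -2 0 0.5 0" --pt "1 77 -2 0 0.5 0" --pt "1 77 -2 0 0.5 0"

```text
time_s: 4.68
tool_pos: [0.5572, -0.1215, 0.1077]
tool_rot: [-69.8, -0.1, 4.2]
force: [0.4, 0.5, 1.3]
grip_width: 0.0452
```

```bash
python3 - <<'E'
from h import *
R=frame(20,"handle"); g=w(handle(0)); 
print(row(R,g)); print(np.round(env.get_obs()["qpos"],1))
p,d=read_camera("wrist"); cv2.imwrite("pics/w3.png",p[:,:,::-1])
p,d=read_camera("scene"); cv2.imwrite("pics/s3.png",cv2.resize(p[120:270,200:440,::-1],(800,500)))
E
```

```text
[-0.3  2.9  5.3 -0.2 -0.2  0.2]
[-18.3  27.6  50.   99.3 -38.3  78.5 138. ]
```

View pics/w3.png

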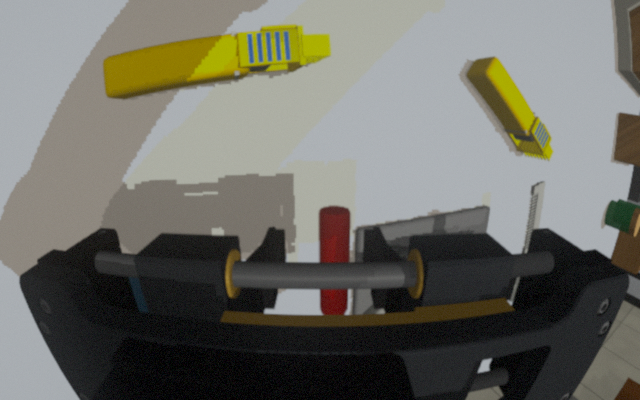

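View pics/s3.png

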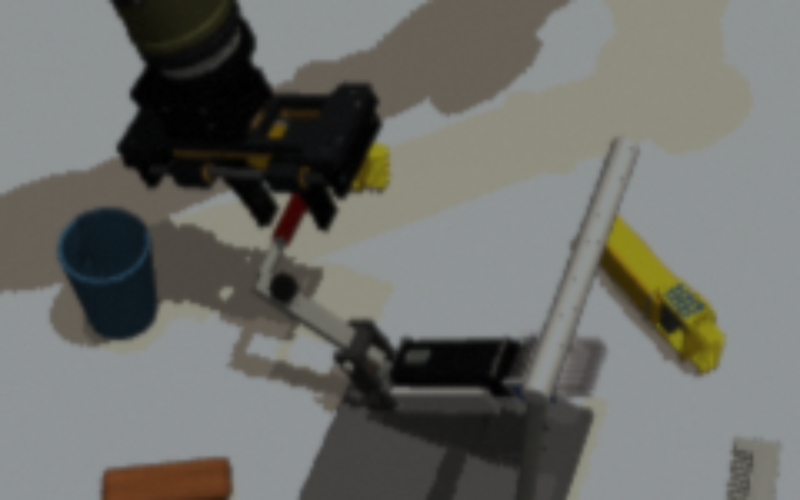

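move_arm --pt "0 3 5 0 0 0" --pt "0 3 5 0 0 0" --pt "0 3 5 0 0 0" --pt "0 3 5 0 0 0" --pt "0 3 5 0 0 0" --pt "0 3 5 0 0 0" --claw 10 --newtons 20

```text
time_s: 5.28
tool_pos: [0.5565, -0.115, 0.1058]
tool_rot: [-69.8, -0.1, 4.3]
force: [-0.2, 0.1, 0.1]
grip_width: 0.0151
```

```bash
python3 - <<'E'
from h import *
R,p,o=cur(); print(np.round(o["force"],1),nest(p-R[:,1]*.008),handle(0),row(frame(20,"handle"),w(handle(0))))
RR=frame(20,"handle")
cs=np.linspace(0,2.05,19)[1:]
for c in cs: print(round(c,2),np.round(RR.T@RN@(handle(c)-handle(0))*1e3).astype(int).tolist())
E
```

```text
[-0.2  0.1  0.1] [-0.07392781 -0.14944109  0.11329817] [-0.074      -0.14988779  0.11438434] [-0.1 -1.2 -0.1 -0.2 -0.2  0.2]
0.11 [0, -6, 8]
0.23 [0, -11, 18]
0.34 [0, -14, 27]
0.46 [0, -17, 37]
0.57 [0, -18, 47]
0.68 [0, -19, 57]
0.8 [0, -18, 68]
0.91 [0, -16, 78]
1.02 [0, -12, 87]
1.14 [0, -8, 97]
1.25 [0, -3, 105]
1.37 [0, 3, 114]
1.48 [0, 10, 121]
1.59 [0, 18, 127]
1.71 [0, 27, 133]
1.82 [0, 36, 138]
1.94 [0, 46, 141]
2.05 [0, 56, 143]
```

move_arm --pt "0 -6 8 0 0 0" --pt "0 -11 18 0 0 0" --pt "0 -14 27 0 0 0" --pt "0 -17 37 0 0 0" --pt "0 -18 47 0 0 0" --pt "0 -19 57 0 0 0" --pt "0 -18 68 0 0 0" --pt "0 -16 78 0 0 0"

```text
time_s: 5.95
tool_pos: [0.5522, -0.0564, 0.1491]
tool_rot: [-70.5, -0.3, 3.8]
force: [-1.0, -13.4, 4.2]
grip_width: 0.015
```

```bash
python3 - <<'E'
from h import *
R,p,o=cur(); g=nest(p-R[:,1]*.008);print(np.round(o["force"],1),g,handle(.91)); 
d=g[1:]-[-.074,.066]; print("c",2.574-np.arctan2(d[1],d[0]),np.hypot(*d), np.round(o["qpos"],1))
p,d=read_camera("scene"); cv2.imwrite("pics/s4.png",cv2.resize(p[120:270,200:440,::-1],(800,500)))
E
```

```text
[ -1.  -13.4   4.2] [-0.07367511 -0.09054239  0.15668706] [-0.074      -0.08237619  0.15560937]
c 0.8227755949420332 0.09218347588425821 [-27.8  20.3  51.5 101.5 -34.1  77.6 128.1]
```

View pics/s4.png

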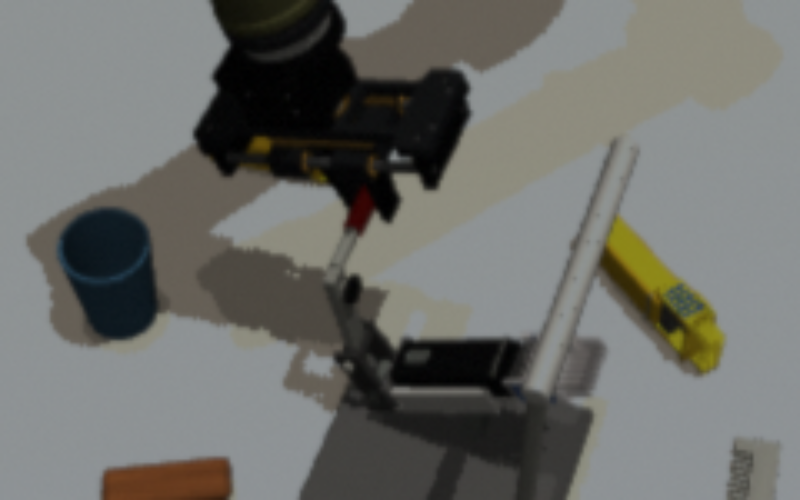

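move_arm --pt "0 4 9 0 0 0" --pt "0 8 19 0 0 0" --pt "0 13 27 0 0 0" --pt "0 19 36 0 0 0" --pt "0 26 43 0 0 0" --pt "0 34 49 0 0 0" --pt "0 43 55 0 0 0" --pt "0 52 60 0 0 0" --pt "0 62 63 0 0 0" --pt "0 72 65 0 0 0" --pt "0 72 65 0 0 0" --pt "0 72 65 0 0 0"

```text
time_s: 7.0
tool_pos: [0.5458, 0.0382, 0.1028]
tool_rot: [-69.7, -0.2, 4.2]
force: [1.9, -1.6, 1.3]
grip_width: 0.0152
```

```bash
python3 - <<'E'
from h import *
R,p,o=cur(); g=nest(p-R[:,1]*.008);print(np.round(o["force"],1),g,handle(2.05)); 
d=g[1:]-[-.074,.066]; print("c",2.574-np.arctan2(d[1],d[0]),np.hypot(*d), np.round(o["qpos"],1))
p,d=read_camera("scene"); cv2.imwrite("pics/s5.png",cv2.resize(p[120:270,200:440,::-1],(800,500)))
E
```

```text
[ 1.9 -1.6  1.3] [-0.07263308  0.00416321  0.11028402] [-0.074       0.00392422  0.11103127]
c 2.058532967702062 0.08983630799168058 [-35.1  19.6  48.4 107.5 -36.5  69.9 122.7]
```

View pics/s5.png

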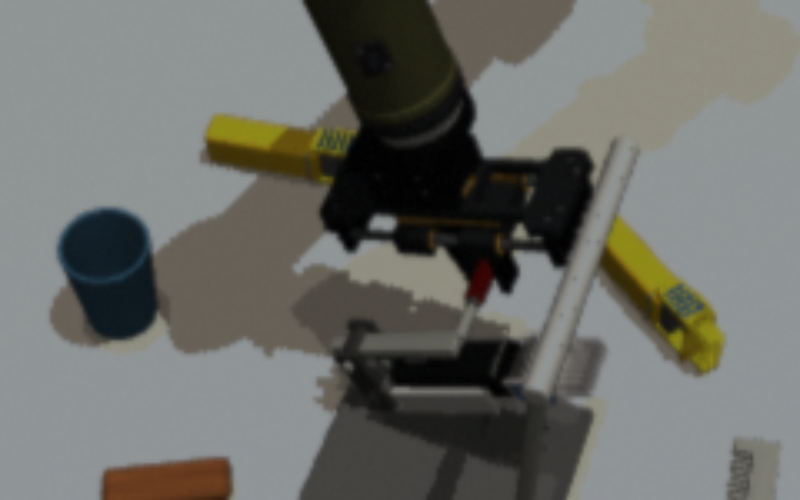

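Clamped, with the measured angle about 2.05. I'll open the jaws and back out along the tool.

move_arm --pt "0 0 0 0 0 0" --pt "0 0 0 0 0 0" --pt "0 0 0 0 0 0" --pt "0 -25 0 0 0 0" --pt "0 -50 0 0 0 0" --pt "0 -85 0 0 0 0" --pt "0 -120 0 0 0 0" --pt "0 -160 0 0 0 0" --pt "0 -160 0 0 0 0" --pt "0 -160 0 0 0 0" --claw 45

```text
time_s: 7.88
tool_pos: [0.5498, -0.0181, 0.2546]
tool_rot: [-69.7, -0.3, 4.2]
force: [-0.1, 0.2, -0.5]
grip_width: 0.0451
```

```bash
python3 - <<'E'
from h import *
R,p,o=cur();print(np.round(o["force"],1),np.round(o["qpos"],1),nest(p))
for c in("scene","wrist","top"):
  p,d=read_camera(c); cv2.imwrite(f"pics/{c}6.png",p[:,:,::-1]); np.save(f"pics/{c}6d.npy",d)
  for t in("clamp_grip","guard_grip"):
    print(c,t,[(np.round(nest(x["point"]),3),x["score"]) for x in models.spot_in(t,c)])
p=cv2.imread("pics/scene6.png"); cv2.imwrite("pics/s6c.png",cv2.convertScaleAbs(cv2.resize(p[160:270,260:420],(800,550)),alpha=1.8))
E
```

```text
[-0.1  0.2 -0.5] [-34.1  12.5  52.9  95.8 -28.8  85.5 117.7] [-0.0730488  -0.04956762  0.25463083]
scene clamp_grip [(array([-0.005, -0.011,  0.107]), 0.62), (array([0.066, 0.023, 0.013]), 0.42)]
scene guard_grip [(array([-0.192, -0.149,  0.046]), 0.84), (array([-0.12 ,  0.155,  0.046]), 0.66), (array([0.004, 0.088, 0.134]), 0.59)]
wrist clamp_grip [(array([-0.022, -0.005,  0.112]), 0.86)]
wrist guard_grip [(array([-0.017,  0.08 ,  0.135]), 0.78), (array([-0.189, -0.151,  0.044]), 0.72), (array([-0.126,  0.155,  0.046]), 0.57)]
top clamp_grip [(array([-0.002, -0.045,  0.087]), 0.63)]
top guard_grip [(array([-0.004,  0.079,  0.131]), 0.85), (array([-0.127,  0.153,  0.048]), 0.59), (array([-0.   ,  0.242,  0.002]), 0.36)]
```

View pics/s6c.png

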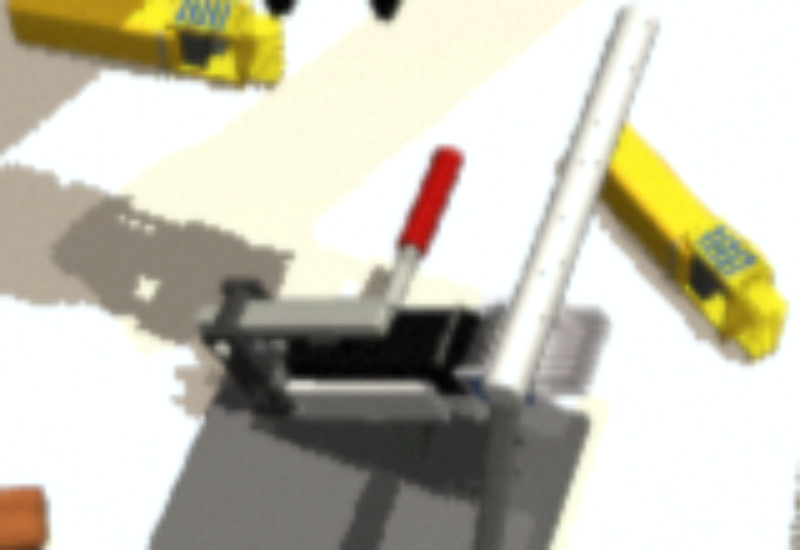

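View pics/wrist6.png

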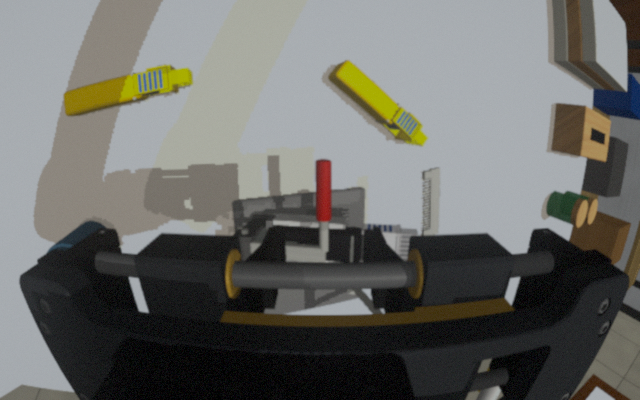

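```bash
python3 - <<'E'
from h import *
for n_ in("scene","top","wrist"):
    p=cv2.imread(f"pics/{n_}6.png");d=np.load(f"pics/{n_}6d.npy")
    if n_=="wrist":
        c=camera_info("wrist");v,uu=np.mgrid[0:400,0:640];dx=uu-c["cx"];dy=v-c["cy"];r=np.hypot(dx,dy);th=r/c["fx"]
        k=np.tan(th)/np.maximum(r,1e-6); P=np.stack([dx*k*d,dy*k*d,d],-1); W=(P-np.array(c["t"]))@np.array(c["R"])
    else: W=cloud(n_,d)
    Q=(W-O)@RN; X=Q[...,0];U=(Q[...,1]+.03)*.866+(Q[...,2]-.04)*.5; N=-(Q[...,1]+.03)*.5+(Q[...,2]-.04)*.866
    hsv=cv2.cvtColor(p,cv2.COLOR_BGR2HSV)
    b=(hsv[...,0]>100)&(hsv[...,0]<135)&(hsv[...,1]>70)&(d>0)&(U>.08)&(U<.2)&(abs(X)<.04)&(N>-.01)&(N<.05)
    if b.sum(): print(n_,b.sum(),"X",np.percentile(X[b],[0,50,100]),"U",np.percentile(U[b],[0,5,50,95,100]),"N",np.percentile(N[b],[0,50,100]),np.argwhere(b)[:,::-1].min(0),np.argwhere(b)[:,::-1].max(0))
    m=(d>0)&(abs(X)<.03)&(U>.085)&(U<.2)&(N>.0)&(N<.045)
    print(np.percentile(U[m],[97,99,100]))
p=cv2.imread("pics/wrist6.png"); cv2.imwrite("pics/w6c.png",cv2.convertScaleAbs(cv2.resize(p[170:260,320:460],(800,514),interpolation=cv2.INTER_NEAREST),alpha=1.5))
E
```

```text
scene 13 X [-0.00199396  0.01867423  0.02467161] U [0.0813666  0.08144031 0.09081657 0.11253263 0.11316695] N [0.00993589 0.02809325 0.03133932] [344 225] [355 238]
[0.16712763 0.16782011 0.16894291]
[0.16141154 0.16503046 0.1675759 ]
wrist 28 X [-0.02239496 -0.02181476  0.0149089 ] U [0.08523993 0.09486082 0.1279685  0.13484523 0.13498065] N [0.01111554 0.01841773 0.0315716 ] [344 225] [390 260]
[0.15834028 0.16300031 0.16542557]
```

View pics/w6c.png

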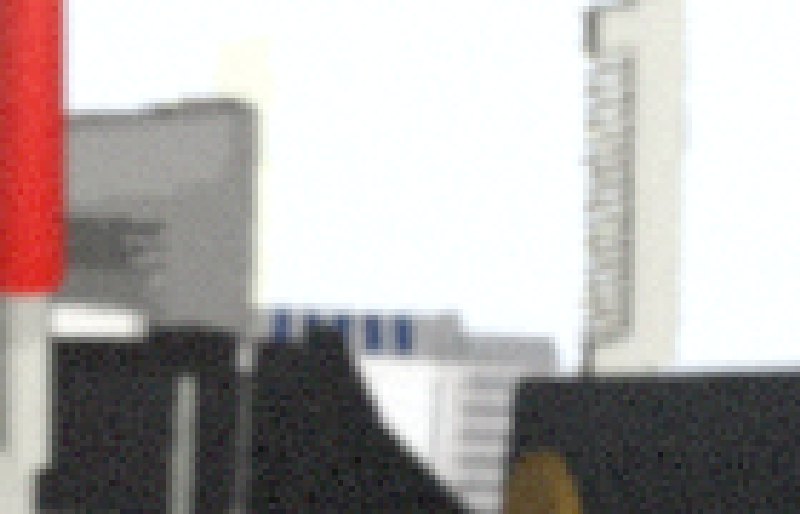

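```bash
python3 - <<'E'
from h import *
d=np.load("pics/wrist6d.npy");p=cv2.imread("pics/wrist6.png")
c=camera_info("wrist");v,uu=np.mgrid[0:400,0:640];dx=uu-c["cx"];dy=v-c["cy"];r=np.hypot(dx,dy);k=np.tan(r/c["fx"])/np.maximum(r,1e-6); P=np.stack([dx*k*d,dy*k*d,d],-1); W=(P-np.array(c["t"]))@np.array(c["R"])
Q=(W-O)@RN; X=Q[...,0];U=(Q[...,1]+.03)*.866+(Q[...,2]-.04)*.5; N=-(Q[...,1]+.03)*.5+(Q[...,2]-.04)*.866
for rr in(226,228,230,233):
  print(rr,[(x,round(X[rr,x]*1e3),round(U[rr,x]*1e3),round(N[rr,x]*1e3)) for x in range(360,420,3)])
E
```

```text
226 [(360, 20, 96, -89), (363, -22, 104, 17), (366, -21, 108, 14), (369, -22, 111, 16), (372, -22, 114, 15), (375, -22, 118, 14), (378, -21, 121, 13), (381, -22, 125, 14), (384, -21, 128, 12), (387, -21, 132, 12), (390, -22, 135, 12), (393, -21, 139, 10), (396, -21, 142, 10), (399, -21, 145, 10), (402, 37, 164, -140), (405, 38, 169, -144), (408, 38, 174, -145), (411, 39, 180, -148), (414, 41, 186, -153), (417, 43, 192, -159)]
228 [(360, -16, 101, 9), (363, -22, 105, 22), (366, -22, 108, 22), (369, -22, 111, 22), (372, -22, 115, 21), (375, -85, 117, 179), (378, -85, 119, 179), (381, -22, 125, 21), (384, -22, 128, 20), (387, -22, 131, 19), (390, -22, 135, 19), (393, -21, 138, 16), (396, -22, 142, 18), (399, -22, 145, 17), (402, -19, 149, 10), (405, 42, 169, -144), (408, 43, 175, -146), (411, 44, 180, -149), (414, 44, 186, -153), (417, 46, 192, -157)]
230 [(360, -15, 101, 12), (363, -83, 110, 178), (366, -84, 112, 178), (369, -83, 114, 177), (372, -84, 115, 179), (375, -86, 117, 183), (378, -85, 119, 181), (381, -21, 125, 24), (384, -23, 128, 28), (387, -22, 131, 25), (390, -22, 135, 25), (393, -22, 138, 26), (396, -22, 141, 25), (399, -22, 145, 25), (402, -19, 149, 15), (405, -19, 152, 16), (408, -19, 156, 16), (411, -19, 159, 16), (414, -19, 163, 15), (417, 50, 192, -157)]
233 [(360, -15, 102, 22), (363, -150, 116, 341), (366, -84, 112, 184), (369, -84, 114, 184), (372, -84, 116, 182), (375, -86, 117, 187), (378, -85, 119, 186), (381, -85, 120, 186), (384, -21, 128, 33), (387, -21, 131, 33), (390, -21, 134, 31), (393, -21, 138, 31), (396, -21, 141, 31), (399, -21, 144, 29), (402, -19, 148, 24), (405, -18, 152, 22), (408, -18, 155, 22), (411, -18, 159, 21), (414, -19, 162, 24), (417, -19, 165, 24)]
```

```bash
cat >> h.py <<'E'
def un(x,U,N): return w(np.array([x,-.03,.04])+u*U+n*N)
E
python3 - <<'E'
from h import *
R=frame(30,"g",-1)
print(row(R,un(-.03,.05,.19)), row(R,un(.001,.126,.12)))
E
```

```text
[ 44.2  17.3 -38.    7.7 -90.   -7.6] [ 74.8  73.5  48.8   7.7 -90.   -7.6]
```

move_arm --pt "0 0 -38 0 0 0" --pt "0 0 -38 0 -8 0" --pt "20 10 -38 8 -90 -8" --pt "44 17 -38 8 -90 -8" --pt "44 17 -38 8 -90 -8" --pt "44 17 -38 8 -90 -8" --pt "44 17 -38 8 -90 -8" --pt "44 17 -38 8 -90 -8" --pt "44 17 -38 8 -90 -8" --pt "44 17 -38 8 -90 -8" --pt "44 17 -38 8 -90 -8" --pt "44 17 -38 8 -90 -8" --pt "44 17 -38 8 -90 -8" --pt "44 17 -38 8 -90 -8" --pt "44 17 -38 8 -90 -8" --pt "44 17 -38 8 -90 -8" --pt "44 17 -38 8 -90 -8" --pt "44 17 -38 8 -90 -8" --claw 75

```text
time_s: 9.83
tool_pos: [0.6164, -0.0473, 0.2092]
tool_rot: [-78.4, -24.6, 72.6]
force: [1.8, -8.4, -4.4]
grip_width: 0.0753
```

```bash
python3 - <<'E'
from h import *
R=frame(30,"g",-1); print(np.round(env.get_obs()["qpos"],1))
print(row(R,un(-.03,.05,.19)), row(R,un(.001,.126,.12)), row(R,un(.001,.126,.016)))
p,d=read_camera("wrist"); cv2.imwrite("pics/w7.png",p[:,:,::-1])
p,d=read_camera("scene"); cv2.imwrite("pics/s7.png",p[:,:,::-1])
E
```

```text
[ 63.3  47.5 -78.2  82.2  19.2  85.2 154.2]
[  3.7  -8.4  24.1  -1.4 -19.8  -3.3] [ 89.8  56.4  19.8  -1.4 -19.8  -3.3] [ 96.2 160.2  18.3  -1.4 -19.8  -3.3]
```

View pics/w7.png

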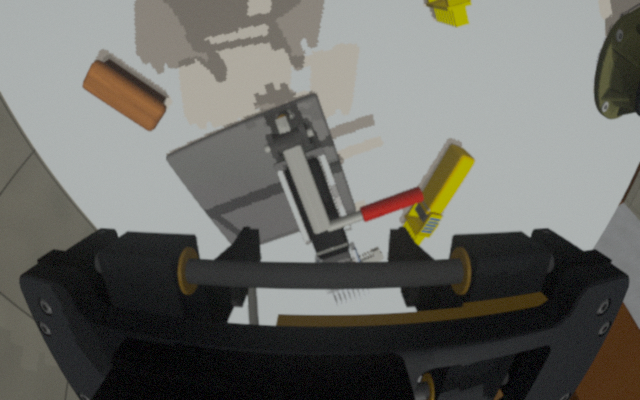

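View pics/s7.png

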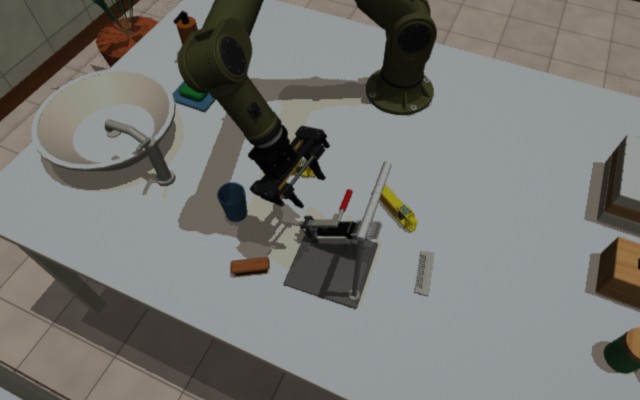

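```bash
python3 - <<'E'
from h import *
c=camera_info("wrist"); C=-np.array(c["R"]).T@np.array(c["t"]); R,p,o=cur()
print("cam in tool",R.T@(C-p)); print("axis in tool",R.T@np.array(c["R"]).T[:,2])
Rg=frame(30,"g",1)
L=w([0,.091,.300]); 
for s in(.0,.03): print("lamp in tool", Rg.T@(L-(un(.001,.126+s,.016)+Rg[:,1]*.008)))
E
```

```text
cam in tool [-0.07594691 -0.15110511  0.00044044]
axis in tool [ 0.27591399  0.96118133 -0.00138293]
lamp in tool [-0.10879205 -0.15666536 -0.001     ]
lamp in tool [-0.07879271 -0.15666498 -0.001     ]
```

```bash
python3 - <<'E'
from h import *
R=frame(30,"handle",1); print(row(R,un(-.03,.05,.21)))
E
```

```text
[-20.8 -32.7  20.2   0.6  71.9  -3.3]
```

move_arm --pt "-21 -33 20 0.5 72 -3" --pt "-21 -33 20 0.5 72 -3" --pt "-21 -33 20 0.5 72 -3" --pt "-21 -33 20 0.5 72 -3" --pt "-21 -33 20 0.5 72 -3" --pt "-21 -33 20 0.5 72 -3" --pt "-21 -33 20 0.5 72 -3" --pt "-21 -33 20 0.5 72 -3" --pt "-21 -33 20 0.5 72 -3" --pt "-21 -33 20 0.5 72 -3" --pt "-21 -33 20 0.5 72 -3" --pt "-21 -33 20 0.5 72 -3"

```text
time_s: 10.93
tool_pos: [0.595, -0.0499, 0.2445]
tool_rot: [-60.7, -0.1, 5.0]
force: [-0.1, -0.0, 0.8]
grip_width: 0.075
```

```bash
python3 - <<'E'
from h import *
print(np.round(env.get_obs()["qpos"],1))
R=frame(40,"g",1); print(row(R,un(-.03,.05,.20)))
E
```

```text
[ 63.2  33.8 -65.2  84.3   1.2  83.5  96.2]
[ 0.5 12.4 -3.3  8.6 90.2  8.3]
```

move_arm --pt "0 0 -3 1 15 1" --pt "0 12 -3 9 90 8" --pt "0 12 -3 9 90 8" --pt "0 12 -3 9 90 8" --pt "0 12 -3 9 90 8" --pt "0 12 -3 9 90 8" --pt "0 12 -3 9 90 8" --pt "0 12 -3 9 90 8" --pt "0 12 -3 9 90 8" --pt "0 12 -3 9 90 8" --pt "0 12 -3 9 90 8" --pt "0 12 -3 9 90 8" --pt "0 12 -3 9 90 8" --pt "0 12 -3 9 90 8" --pt "0 12 -3 9 90 8" --pt "0 12 -3 9 90 8"

```text
time_s: 12.27
tool_pos: [0.595, -0.0466, 0.2323]
tool_rot: [-89.3, 40.2, -85.1]
force: [0.3, -0.4, -0.1]
grip_width: 0.0752
```

```bash
python3 - <<'E'
from h import *
print(np.round(env.get_obs()["qpos"],1))
R=frame(40,"g",1); b=-R[:,1]; g=un(.001,.131,.020)
print(row(R,un(-.03,.05,.20)),row(R,g+b*.11),row(R,g+b*.05),row(R,g))
p,d=read_camera("wrist"); cv2.imwrite("pics/w8.png",p[:,:,::-1])
p,d=read_camera("scene"); cv2.imwrite("pics/s8.png",p[:,:,::-1])
E
```

```text
[ 55.2  30.7 -45.8  84.8 -17.1  84.7  19.5]
[ 0.2  0.2  0.2 -0.5  0.3 -0.2] [-47.9  81.9  30.8  -0.5   0.3  -0.2] [-47.7 141.9  30.3  -0.5   0.3  -0.2] [-47.5 191.9  29.9  -0.5   0.3  -0.2]
```

View pics/w8.png

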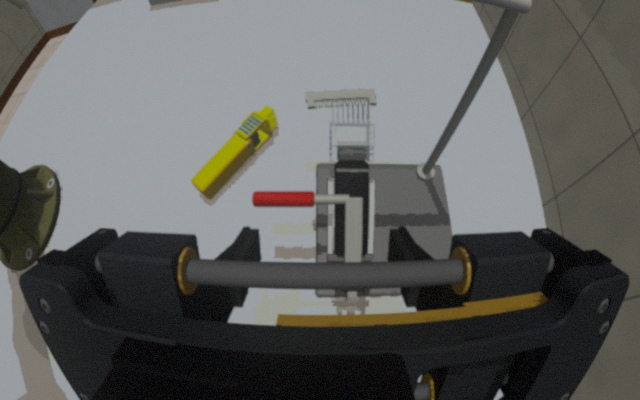

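View pics/s8.png

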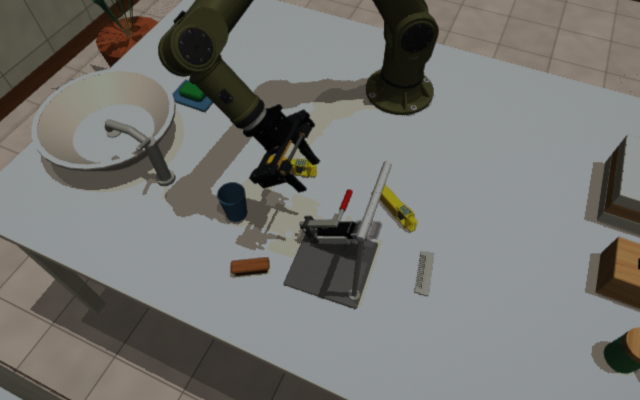

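move_arm --pt "-24 20 16 0 0 0" --pt "-48 50 31 0 0 0" --pt "-48 82 31 0 0 0" --pt "-48 82 31 -0.5 0 0" --pt "-48 82 31 -0.5 0 0" --pt "-48 82 31 -0.5 0 0" --claw 66

```text
time_s: 12.87
tool_pos: [0.6199, 0.0441, 0.2008]
tool_rot: [-89.9, 40.2, -85.4]
force: [-0.9, 0.0, 1.1]
grip_width: 0.0661
```

```bash
python3 - <<'E'
from h import *
print(np.round(env.get_obs()["qpos"],1))
R=frame(40,"g",1); b=-R[:,1]; g=un(.001,.131,.020)
print(row(R,g+b*.05),row(R,g))
p,d=read_camera("wrist"); cv2.imwrite("pics/w9.png",p[:,:,::-1])
p,d=read_camera("scene"); cv2.imwrite("pics/s9.png",cv2.convertScaleAbs(cv2.resize(p[120:270,200:440,::-1],(800,500)),alpha=1.6))
E
```

```text
[ 48.1  32.1 -46.8  87.5 -17.2  76.9  14.2]
[-0.6 60.5 -0.7 -0.   0.1 -0.2] [-5.000e-01  1.105e+02 -8.000e-01 -0.000e+00  1.000e-01 -2.000e-01]
```

View pics/w9.png

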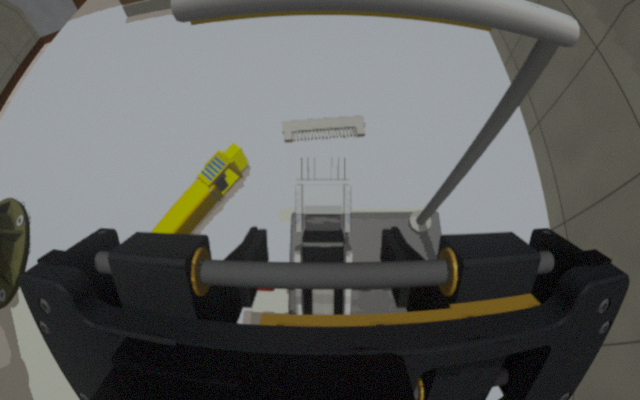

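View pics/s9.png

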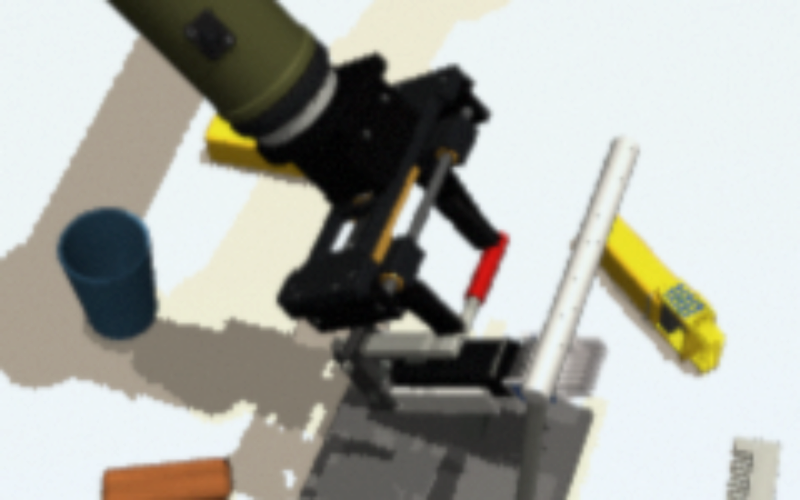

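move_arm --pt "0 25 -1 0 0 0" --pt "0 50 -1 0 0 0" --pt "0 75 -1 0 0 0" --pt "0 95 -1 0 0 0" --pt "0 110 -1 0 0 0" --pt "0 110 -1 0 0 0" --pt "0 110 -1 0 0 0"

```text
time_s: 13.55
tool_pos: [0.6132, 0.1144, 0.117]
tool_rot: [-90.0, 40.2, -85.5]
force: [0.1, -0.5, 0.4]
grip_width: 0.0661
```

```bash
python3 - <<'E'
from h import *
o=env.get_obs();print(np.round(o["qpos"],1),np.round(o["force"],1))
R=frame(40,"g",1); g=un(.001,.131,.020)
print(row(R,g))
p,d=read_camera("wrist"); cv2.imwrite("pics/w10.png",p[:,:,::-1])
p,d=read_camera("scene"); cv2.imwrite("pics/s10.png",cv2.convertScaleAbs(cv2.resize(p[120:270,200:440,::-1],(800,500)),alpha=1.6))
E
```

```text
[ 43.4  35.3 -46.8  94.7 -16.6  65.   13.7] [ 0.1 -0.5  0.4]
[-0.6  0.9  0.4 -0.   0.  -0.2]
```

View pics/w10.png

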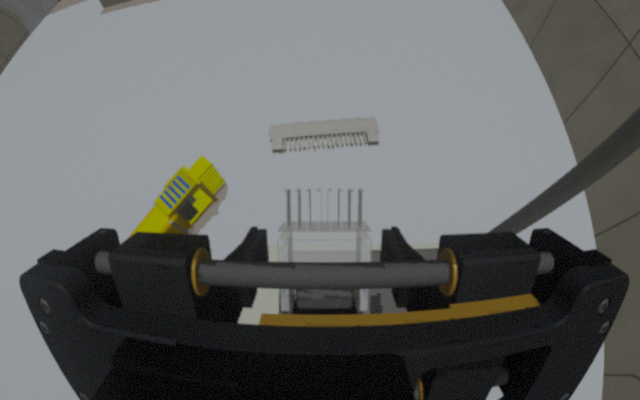

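View pics/s10.png

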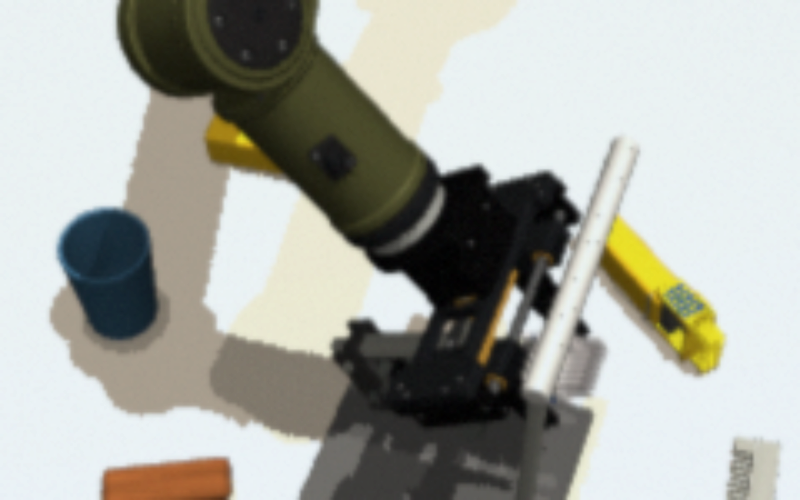

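move_arm --pt "0 1 0 0 0 0" --pt "0 1 0 0 0 0" --pt "0 1 0 0 0 0" --pt "0 1 0 0 0 0" --pt "0 1 0 0 0 0" --pt "0 1 0 0 0 0" --claw 38 --newtons 30

```text
time_s: 14.15
tool_pos: [0.6133, 0.1155, 0.1162]
tool_rot: [-89.9, 40.2, -85.5]
force: [-0.2, -1.2, 1.8]
grip_width: 0.0457
```

```bash
python3 - <<'E'
from h import *
R,p,o=cur();print(np.round(o["force"],1))
for s in(.005,.01,.015,.02,.025,.03,.034): print(s,np.round(R.T@RN@u*s*1e3,1))
q=nest(p-R[:,1]*.008)-[0,-.03,.04];print("U,N",q@u,q@n)
E
```

```text
[-0.2 -1.2  1.8]
0.005 [-4.9  0.9  0. ]
0.01 [-9.8  1.8  0. ]
0.015 [-14.8   2.6   0. ]
0.02 [-19.7   3.5   0. ]
0.025 [-24.6   4.4   0. ]
0.03 [-29.5   5.3   0. ]
0.034 [-33.5   6.    0. ]
U,N 0.13083973961345247 0.01948893697960373
```

move_arm --pt "-3 0.5 0 0 0 0" --pt "-6 1 0 0 0 0" --pt "-9 1.6 0 0 0 0" --pt "-12 2.1 0 0 0 0" --pt "-15 2.7 0 0 0 0" --pt "-18 3.2 0 0 0 0" --pt "-20 3.5 0 0 0 0" --pt "-20 3.5 0 0 0 0"

```text
time_s: 14.82
tool_pos: [0.6121, 0.1304, 0.1248]
tool_rot: [-89.9, 39.9, -85.6]
force: [0.8, -5.3, -2.0]
grip_width: 0.0459
```

```bash
python3 - <<'E'
from h import *
R,p,o=cur();print(np.round(o["force"],1), "Fu",RN.T@o["force"]@u,RN.T@o["force"]@n)
q=nest(p-R[:,1]*.008)-[0,-.03,.04];print("U,N",q@u,q@n)
E
```

```text
[ 0.8 -5.3 -2. ] Fu -5.644073684005947 0.9472334513040783
U,N 0.14808587862739298 0.019444366959870438
```

move_arm --pt "-2 0.4 0 0 0 0" --pt "-4 0.7 0 0 0 0" --pt "-6 1.1 0 0 0 0" --pt "-7 1.2 0 0 0 0" --pt "-7 1.2 0 0 0 0"

```text
time_s: 15.23
tool_pos: [0.6118, 0.135, 0.1274]
tool_rot: [-90.0, 39.8, -85.6]
force: [1.8, -6.8, -4.5]
grip_width: 0.0456
```

```bash
python3 - <<'E'
from h import *
R,p,o=cur();print(np.round(o["force"],1), "Fu",RN.T@o["force"]@u,RN.T@o["force"]@n)
q=nest(p-R[:,1]*.008)-[0,-.03,.04];print("U,N",q@u,q@n)
E
```

```text
[ 1.8 -6.8 -4.5] Fu -8.278721585979333 -0.4266312570091065
U,N 0.15339145909728266 0.0194697839336484
```

move_arm --pt "-2 0.4 0 0 0 0" --pt "-4 0.7 0 0 0 0" --pt "-4 0.7 0 0 0 0" --pt "-4 0.7 0 0 0 0"

```text
time_s: 15.57
tool_pos: [0.6118, 0.1366, 0.1283]
tool_rot: [-90.0, 39.7, -85.8]
force: [1.7, -10.0, -6.6]
grip_width: 0.0457
```

```bash
python3 - <<'E'
from h import *
R,p,o=cur();print(np.round(o["force"],1), "Fu",RN.T@o["force"]@u,RN.T@o["force"]@n)
q=nest(p-R[:,1]*.008)-[0,-.03,.04];print("U,N",q@u,q@n)
E
```

```text
[  1.7 -10.   -6.6] Fu -12.060488569403 -0.6556708937501676
U,N 0.15520274311106552 0.01944039105659479
```

move_arm --pt "-2 0.4 0 0 0 0" --pt "-3 0.5 0 0 0 0" --pt "-3 0.5 0 0 0 0" --pt "-3 0.5 0 0 0 0"

```text
time_s: 15.9
tool_pos: [0.6115, 0.1389, 0.1296]
tool_rot: [-90.0, 39.7, -85.8]
force: [0.7, -10.4, -7.9]
grip_width: 0.0457
```

```bash
python3 - <<'E'
from h import *
R,p,o=cur();print(np.round(o["force"],1), "Fu",RN.T@o["force"]@u,RN.T@o["force"]@n)
q=nest(p-R[:,1]*.008)-[0,-.03,.04];print("U,N",q@u,q@n)
for n_ in ("top","scene"):
    p,d=read_camera(n_); np.save(f"pics/{n_}11d.npy",d); cv2.imwrite(f"pics/{n_}11.png",p[:,:,::-1])
    W=cloud(n_,d);Q=(W-O)@RN; X=Q[...,0];U=(Q[...,1]+.03)*.866+(Q[...,2]-.04)*.5; N=-(Q[...,1]+.03)*.5+(Q[...,2]-.04)*.866
    for lo,hi in((0,.018),(.018,.032)):
      for f in ("0","11"):
        d2=np.load(f"pics/{n_}{f}d.npy");Q=(cloud(n_,d2)-O)@RN;X=Q[...,0];U=(Q[...,1]+.03)*.866+(Q[...,2]-.04)*.5; N=-(Q[...,1]+.03)*.5+(Q[...,2]-.04)*.866
        m=(d2>0)&(abs(X)<.022)&(U>.1)&(U<.23)&(N>lo)&(N<hi); print(n_,f,lo,m.sum(),np.percentile(U[m],[95,98,100]).round(4))
E
```

```text
[  0.7 -10.4  -7.9] Fu -12.99712161555322 -1.6188385679348205
U,N 0.15790489263182864 0.01942558281913481
top 0 0 50 [0.1613 0.1622 0.1623]
top 11 0 32 [0.1945 0.1947 0.195 ]
top 0 0.018 342 [0.1609 0.1645 0.1685]
top 11 0.018 112 [0.1938 0.1944 0.1951]
scene 0 0 62 [0.1674 0.1678 0.1685]
scene 11 0 48 [0.1945 0.1948 0.1954]
scene 0 0.018 233 [0.1662 0.1673 0.1685]
scene 11 0.018 264 [0.1934 0.1939 0.1956]
```

move_arm --pt "-1 0.2 0 0 0 0" --pt "-2 0.4 0 0 0 0" --pt "-2 0.4 0 0 0 0"

```text
time_s: 16.25
tool_pos: [0.6113, 0.1403, 0.1304]
tool_rot: [-90.0, 39.6, -85.8]
force: [1.6, -10.9, -7.0]
grip_width: 0.0459
```

```bash
python3 - <<'E'
from h import *
R,p,o=cur();print(np.round(o["force"],1), "Fu",RN.T@o["force"]@u,RN.T@o["force"]@n)
q=nest(p-R[:,1]*.008)-[0,-.03,.04];print("U,N",q@u,q@n)
p,d=read_camera("scene"); cv2.imwrite("pics/s12.png",cv2.convertScaleAbs(cv2.resize(p[170:270,280:440,::-1],(800,500)),alpha=1.6))
E
```

```text
[  1.6 -10.9  -7. ] Fu -12.985933112280433 -0.5655712101281006
U,N 0.15954235320144738 0.019404140847739924
```

View pics/s12.png

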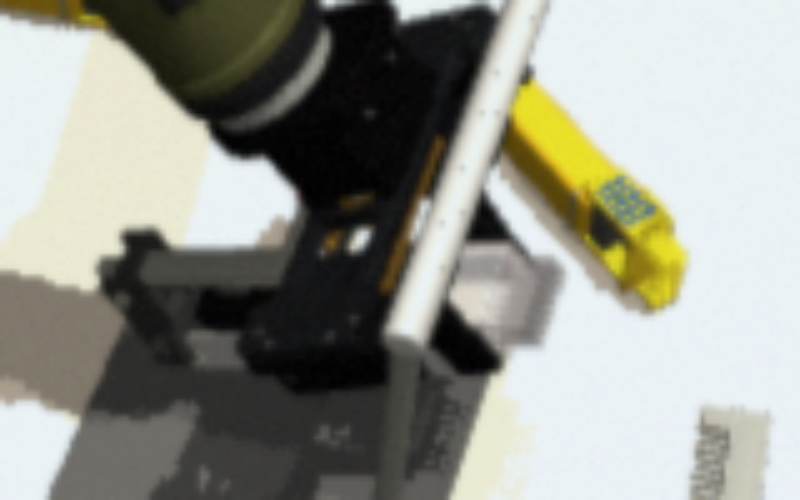

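move_arm --pt "0 0 0 0 0 0" --pt "0 0 0 0 0 0" --pt "0 0 0 0 0 0" --pt "0 0 0 0 0 0" --pt "6 -33 0 0 0 0" --pt "12 -66 0 0 0 0" --pt "18 -100 0 0 0 0" --pt "50 -110 0 0 0 0" --pt "90 -110 0 0 0 0" --pt "130 -110 0 0 0 0" --pt "130 -110 0 0 0 0" --pt "130 -110 0 0 0 0" --claw 66

```text
time_s: 17.3
tool_pos: [0.6233, -0.0247, 0.1323]
tool_rot: [-90.2, 40.3, -85.8]
force: [0.1, 1.4, 0.6]
grip_width: 0.066
```

```bash
python3 - <<'E'
from h import *
a=[]
p,d=read_camera("wrist"); cv2.imwrite("pics/w13.png",p[:,:,::-1])
for n_ in ("top","scene"):
    p,d=read_camera(n_); np.save(f"pics/{n_}13d.npy",d); cv2.imwrite(f"pics/{n_}13.png",p[:,:,::-1])
x,y,ww,hh={"top":(265,175,80,50),"scene":(300,205,90,50)}["top"],0,0,0
for n_,(x,y,ww,hh) in {"top":(265,175,90,50),"scene":(300,205,90,50)}.items():
    im=[cv2.convertScaleAbs(cv2.resize(cv2.imread(f"pics/{n_}{f}.png")[y:y+hh,x:x+ww],(540,300),interpolation=cv2.INTER_NEAREST),alpha=1.8) for f in("6","13")]
    cv2.imwrite(f"pics/cmp_{n_}.png",np.vstack(im)[:600])
E
```

```text
(no output)
```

View pics/cmp_top.png

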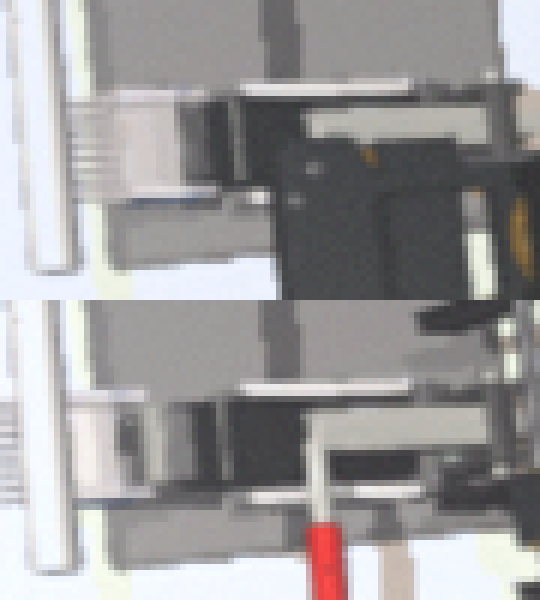

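View pics/cmp_scene.png

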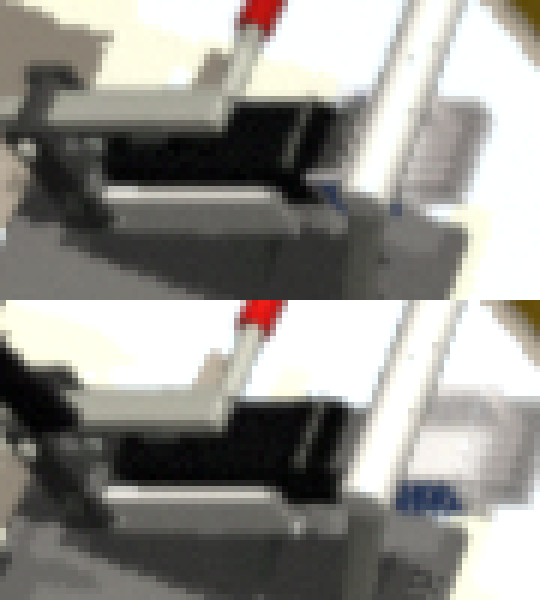

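View pics/w13.png

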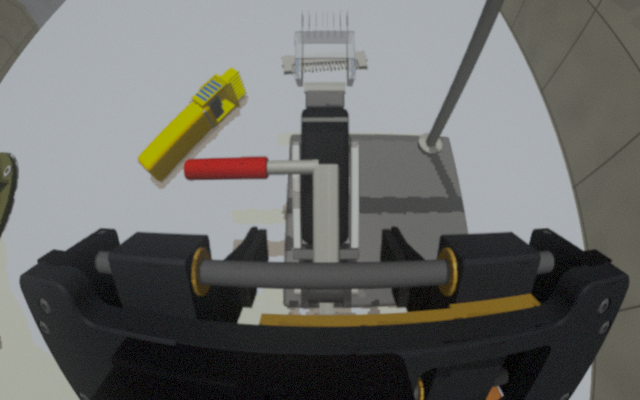

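```bash
cat > slip.py <<'E'
from h import *
def prof(n_,f,xs,N=.030,us=np.arange(.075,.135,.0005)):
    c=camera_info(n_);g=cv2.cvtColor(cv2.imread(f"pics/{n_}{f}.png"),cv2.COLOR_BGR2GRAY).astype(np.float32)
    out=[]
    for x in xs:
        P=np.array([un(x,a,N) for a in us])@np.array(c["R"]).T+np.array(c["t"])
        m1=(c["fx"]*P[:,0]/P[:,2]+c["cx"]).astype(np.float32);m2=(c["fy"]*P[:,1]/P[:,2]+c["cy"]).astype(np.float32)
        out.append(cv2.remap(g,m1[None],m2[None],cv2.INTER_LINEAR)[0])
    return us,np.mean(out,0)
def tip(n_,f):
    d2=np.load(f"pics/{n_}{f}d.npy");Q=(cloud(n_,d2)-O)@RN;X=Q[...,0];U=(Q[...,1]+.03)*.866+(Q[...,2]-.04)*.5; N=-(Q[...,1]+.03)*.5+(Q[...,2]-.04)*.866
    m=(d2>0)&(abs(X)<.022)&(U>.1)&(U<.23)&(N>0)&(N<.032); return np.percentile(U[m],[98,100]).round(4)
def rep(fs):
    for n_ in("scene","top"):
        for f in fs:
            us,p=prof(n_,f,np.arange(-.012,.0125,.003)); k=(us>.085)&(us<.125); i=np.argmax(np.where(k,p-cv2.GaussianBlur(p[None],(0,0),10)[0],-99))
            print(n_,f,"line U",us[i].round(4),"tip",tip(n_,f), np.round(p[::6]).astype(int).tolist())
E
python3 -c "
from slip import *
rep(['0','6','13'])
print(np.round(env.get_obs()['force'],1))"
```

```text
scene 0 line U 0.094 tip [0.1674 0.1685] [10, 10, 11, 10, 11, 19, 33, 27, 13, 12, 16, 27, 37, 41, 48, 62, 78, 98, 120, 131, 134]
scene 6 line U 0.094 tip [0.1676 0.1689] [11, 11, 11, 11, 12, 21, 36, 30, 14, 13, 17, 29, 40, 45, 52, 67, 84, 106, 130, 141, 145]
scene 13 line U 0.1 tip [0.196  0.1975] [12, 12, 11, 12, 11, 10, 9, 18, 35, 30, 14, 11, 19, 38, 61, 69, 81, 109, 135, 146, 150]
top 0 line U 0.094 tip [0.1639 0.1685] [33, 33, 33, 33, 34, 41, 53, 45, 33, 33, 35, 43, 49, 51, 57, 74, 94, 96, 96, 99, 100]
top 6 line U 0.0935 tip [0.1644 0.1676] [37, 36, 36, 36, 36, 46, 59, 50, 37, 36, 39, 48, 55, 58, 64, 84, 106, 109, 109, 111, 113]
top 13 line U 0.1005 tip [0.1959 0.1972] [37, 37, 38, 38, 38, 37, 37, 44, 57, 52, 39, 38, 41, 55, 69, 71, 74, 84, 98, 102, 91]
[-0.5  0.4  0.2]
```

```bash
python3 -c "
from h import *
R0,p,o=cur()
print(nest(p),row(R0,un(-.03,.03,.20)),np.round(o['qpos'],1))
g=un(-.03,.03,.20); R=frame(20,'handle')
print(row(R,g), row(R,w(handle(2.05))-R[:,1]*.09))"
```

```text
[ 0.00088934 -0.05724889  0.13587837] [-24.1 -92.7 -30.9   0.    0.    0. ] [ 50.   38.2 -43.8  86.5 -13.8  75.9  19.8]
[-21.3 -93.2 -30.9 -15.9 -88.8 -15.9] [-59.3 -18.4 -74.7 -15.9 -88.8 -15.9]
```

move_arm --pt "0 -31 0 0 0 0" --pt "0 -62 0 0 0 0" --pt "0 -93 0 0 0 0" --pt "-10 -93 -15 -1 -7 -1" --pt "-20 -93 -31 -16 -89 -16" --pt "-20 -93 -31 -16 -89 -16" --pt "-20 -93 -31 -16 -89 -16" --pt "-20 -93 -31 -16 -89 -16" --pt "-20 -93 -31 -16 -89 -16" --pt "-20 -93 -31 -16 -89 -16" --pt "-20 -93 -31 -16 -89 -16" --pt "-20 -93 -31 -16 -89 -16" --pt "-20 -93 -31 -16 -89 -16" --pt "-20 -93 -31 -16 -89 -16" --pt "-20 -93 -31 -16 -89 -16" --pt "-20 -93 -31 -16 -89 -16" --pt "-20 -93 -31 -16 -89 -16" --pt "-20 -93 -31 -16 -89 -16" --claw 45

```text
time_s: 18.95
tool_pos: [0.5964, -0.0676, 0.2196]
tool_rot: [-70.2, -0.0, 4.6]
force: [0.6, 0.1, -0.2]
grip_width: 0.0452
```

```bash
python3 -c "
from h import *
R0,p,o=cur()
print(nest(p),np.round(o['qpos'],1))
R=frame(20,'handle');h=w(handle(2.05))
print(row(R,h-R[:,1]*.09), row(R,h))
for c in ('scene','top'):
  p,d=read_camera(c); cv2.imwrite(f'pics/{c}14.png',p[:,:,::-1]); np.save(f'pics/{c}14d.npy',d)
p=cv2.imread('pics/scene14.png');W=cloud('scene',np.load('pics/scene14d.npy'));hsv=cv2.cvtColor(p,cv2.COLOR_BGR2HSV)
Q=(W-O)@RN
r=((hsv[...,0]<6)|(hsv[...,0]>174))&(hsv[...,1]>170)&(abs(Q[...,0]+.07)<.05)&(abs(Q[...,1])<.05)&(Q[...,2]>.05)
print(Q[r].mean(0),Q[r].min(0),Q[r].max(0),handle(2.05))
"
```

```text
[-0.03047336 -0.10249806  0.2196395 ] [ 60.6  30.4 -63.   86.6   7.2  80.4  94. ]
[-43.4  56.2  63.2   0.2   0.1   0. ] [-4.340e+01  1.462e+02  6.350e+01  2.000e-01  1.000e-01  0.000e+00]
[-0.06675318  0.00530018  0.11795535] [-0.09608328 -0.00026588  0.11286443] [-0.03943955  0.0107315   0.12139719] [-0.074       0.00392422  0.11103127]
```

move_arm --pt "-20 0 30 0 0 0" --pt "-43 20 63 0 0 0" --pt "-43 56 63 0 0 0" --pt "-43 86 63 0 0 0" --pt "-43 116 63 0 0 0" --pt "-43 146 63 0 0 0" --pt "-43 146 63 0 0 0" --pt "-43 146 63 0 0 0"

```text
time_s: 19.72
tool_pos: [0.5442, 0.0362, 0.102]
tool_rot: [-70.1, 0.1, 4.6]
force: [0.2, 0.5, 0.1]
grip_width: 0.0449
```

```bash
python3 -c "
from h import *
R0,p,o=cur()
print(np.round(o['force'],1),np.round(o['qpos'],1))
R=frame(20,'handle');h=w(handle(2.05))
print(row(R,h))
p,d=read_camera('wrist'); cv2.imwrite('pics/w15.png',p[:,:,::-1])
"
```

```text
[0.2 0.5 0.1] [ 58.   28.7 -63.7 104.3   6.4  63.1  88.8]
[ 0.4 -0.9  2.1  0.1  0.  -0.2]
```

View pics/w15.png

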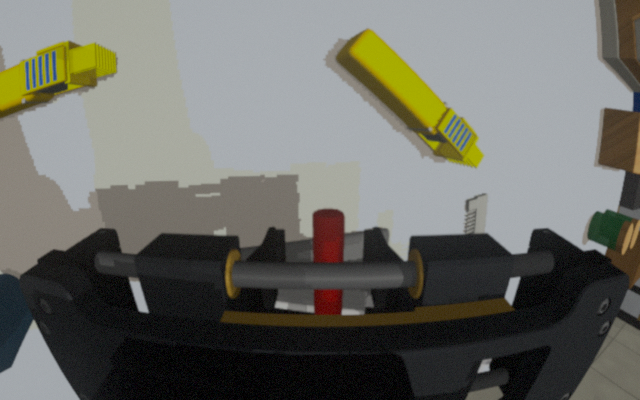

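move_arm --pt "0 -1 2 0 0 0" --pt "0 -1 2 0 0 0" --pt "0 -1 2 0 0 0" --pt "0 -1 2 0 0 0" --pt "0 -1 2 0 0 0" --pt "0 -1 2 0 0 0" --claw 10 --newtons 35

```text
time_s: 20.27
tool_pos: [0.5451, 0.0375, 0.1046]
tool_rot: [-70.2, -0.1, 4.5]
force: [-0.6, -0.6, 3.0]
grip_width: 0.015
```

move_arm --pt "0 -5 -1 0 0 0" --pt "0 -10 -2 0 0 0" --pt "0 -20 -5 0 0 0" --pt "0 -29 -10 0 0 0" --pt "0 -38 -16 0 0 0" --pt "0 -46 -22 0 0 0" --pt "0 -53 -29 0 0 0" --pt "0 -59 -38 0 0 0" --pt "0 -64 -46 0 0 0" --pt "0 -68 -56 0 0 0"

```text
time_s: 21.1
tool_pos: [0.5503, -0.0267, 0.1541]
tool_rot: [-69.2, -0.0, 5.0]
force: [-7.9, 17.6, 27.1]
grip_width: 0.0151
```

```bash
python3 -c "
from h import *
R,p,o=cur(); g=nest(p-R[:,1]*.008);print(np.round(o['force'],1),g,handle(1.02)); 
d=g[1:]-[-.074,.066]; print('c',2.574-np.arctan2(d[1],d[0]),np.hypot(*d), np.round(o['qpos'],1))
for c in ('scene','top'):
  p,d=read_camera(c); cv2.imwrite(f'pics/{c}16.png',p[:,:,::-1]); np.save(f'pics/{c}16d.npy',d)
from slip import rep
rep(['14','16'])
"
```

```text
[-7.9 17.6 27.1] [-0.07319224 -0.06097615  0.16156793] [-0.074      -0.0724884   0.15598731]
c 1.1386477452262744 0.09645128289873849 [ 64.2  27.9 -64.8  98.7   4.7  71.2  95.1]
scene 14 line U 0.1 tip [0.1962 0.197 ] [11, 11, 12, 12, 11, 9, 9, 17, 34, 30, 13, 11, 18, 36, 60, 67, 79, 107, 132, 144, 147]
scene 16 line U 0.1 tip [0.1959 0.1977] [12, 11, 12, 12, 11, 9, 9, 18, 35, 30, 14, 11, 18, 37, 60, 67, 79, 106, 132, 143, 147]
top 14 line U 0.1 tip [0.1953 0.1969] [38, 38, 38, 38, 38, 38, 37, 44, 57, 52, 39, 37, 41, 55, 69, 71, 74, 83, 98, 102, 90]
top 16 line U 0.1 tip [0.1953 0.197 ] [36, 36, 36, 36, 36, 36, 35, 42, 55, 50, 37, 36, 39, 53, 65, 68, 71, 80, 94, 98, 86]
```

View pics/scene16.png

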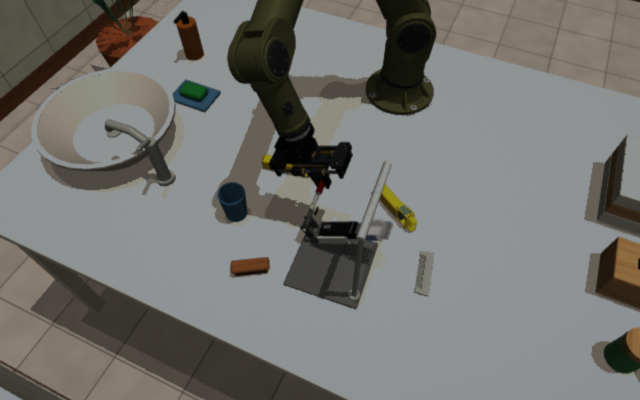

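move_arm --pt "0 0 -9 0 0 0" --pt "0 -2 -19 0 0 0" --pt "0 -3 -30 0 0 0" --pt "0 -2 -40 0 0 0" --pt "0 -1 -50 0 0 0" --pt "0 2 -60 0 0 0" --pt "0 5 -69 0 0 0" --pt "0 10 -79 0 0 0" --pt "0 16 -87 0 0 0" --pt "0 16 -87 0 0 0" --pt "0 16 -87 0 0 0"

```text
time_s: 22.12
tool_pos: [0.5576, -0.1144, 0.1044]
tool_rot: [-70.2, -0.1, 4.6]
force: [2.8, -0.6, 3.0]
grip_width: 0.0146
```

```bash
python3 -c "
from h import *
R,p,o=cur(); g=nest(p-R[:,1]*.008);print(np.round(o['force'],1),g,handle(0)); 
d=g[1:]-[-.074,.066]; print('c',2.574-np.arctan2(d[1],d[0]),np.hypot(*d), np.round(o['qpos'],1))
for c in ('scene','top'):
  p,d=read_camera(c); cv2.imwrite(f'pics/{c}17.png',p[:,:,::-1]); np.save(f'pics/{c}17d.npy',d)
from slip import rep
rep(['17'])
"
```

```text
[ 2.8 -0.6  3. ] [-0.07279327 -0.14889087  0.11188616] [-0.074      -0.14988779  0.11438434]
c -0.01788210464357265 0.08783042085210604 [ 65.7  33.8 -59.8  96.7  10.1  70.1 100.1]
scene 17 line U 0.1 tip [0.1958 0.1971] [12, 11, 11, 11, 11, 10, 9, 18, 35, 29, 13, 11, 18, 36, 59, 67, 79, 107, 131, 143, 146]
top 17 line U 0.1 tip [0.1956 0.1964] [37, 38, 37, 38, 38, 37, 37, 44, 56, 51, 38, 37, 41, 54, 66, 69, 72, 81, 95, 99, 87]
```

View pics/scene17.png

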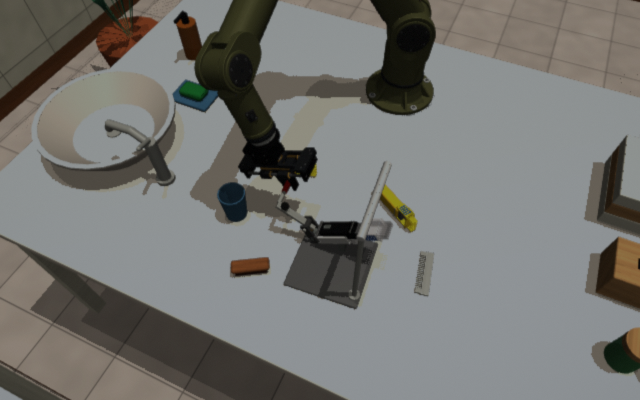

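move_arm --pt "0 0 0 0 0 0" --pt "0 0 0 0 0 0" --pt "0 0 0 0 0 0" --pt "0 -30 0 0 0 0" --pt "0 -65 0 0 0 0" --pt "0 -100 0 0 0 0" --pt "0 -120 0 0 0 0" --pt "0 -120 0 0 0 0" --claw 45

```text
time_s: 22.88
tool_pos: [0.5619, -0.157, 0.2213]
tool_rot: [-70.4, -0.3, 4.4]
force: [0.6, -0.4, -0.1]
grip_width: 0.0448
```

```bash
python3 -c "
from h import *
R,p,o=cur(); print(nest(p),np.round(o['qpos'],1),np.round(o['force'],1))
R=frame(40,'g',1); b=-R[:,1]
print(row(R,un(-.03,.03,.20)),row(R,un(-.03,.05,.20)))
for c in ('scene','top'):
  p,d=read_camera(c); cv2.imwrite(f'pics/{c}18.png',p[:,:,::-1]); np.save(f'pics/{c}18d.npy',d)
p=cv2.imread('pics/scene18.png');W=cloud('scene',np.load('pics/scene18d.npy'));hsv=cv2.cvtColor(p,cv2.COLOR_BGR2HSV)
Q=(W-O)@RN
r=((hsv[...,0]<6)|(hsv[...,0]>174))&(hsv[...,1]>170)&(abs(Q[...,0]+.07)<.05)&(abs(Q[...,1]+.15)<.05)&(Q[...,2]>.05)
print(Q[r].mean(0))
p=cv2.imread('pics/scene0.png');W=cloud('scene',np.load('pics/scene0d.npy'));hsv=cv2.cvtColor(p,cv2.COLOR_BGR2HSV)
Q=(W-O)@RN
r=((hsv[...,0]<6)|(hsv[...,0]>174))&(hsv[...,1]>170)&(abs(Q[...,0]+.07)<.05)&(abs(Q[...,1]+.15)<.05)&(Q[...,2]>.05)
print(Q[r].mean(0))
from slip import rep
rep(['18'])
"
```

```text
[-0.07183062 -0.18898075  0.22132831] [ 69.   29.7 -62.2  86.7   7.   83.1 102.6] [ 0.6 -0.4 -0.1]
[41.7 29.8 85.1 15.8 89.1 16.2] [ 41.8  26.2 104.8  15.8  89.1  16.2]
[-0.06775866 -0.14834917  0.12290741]
[-0.06838096 -0.1480435   0.12138852]
scene 18 line U 0.1 tip [0.1958 0.1968] [11, 11, 12, 11, 11, 10, 9, 17, 35, 29, 13, 10, 18, 36, 59, 67, 78, 105, 130, 142, 145]
top 18 line U 0.1 tip [0.1957 0.1979] [38, 38, 38, 38, 38, 38, 38, 44, 57, 51, 39, 38, 41, 54, 67, 70, 72, 81, 96, 99, 87]
```

move_arm --pt "20 0 40 0 0 0" --pt "42 0 75 0 0 0" --pt "42 0 105 1 7 1" --pt "42 26 105 16 89 16" --pt "42 26 105 16 89 16" --pt "42 26 105 16 89 16" --pt "42 26 105 16 89 16" --pt "42 26 105 16 89 16" --pt "42 26 105 16 89 16" --pt "42 26 105 16 89 16" --pt "42 26 105 16 89 16" --pt "42 26 105 16 89 16" --pt "42 26 105 16 89 16" --pt "42 26 105 16 89 16" --pt "42 26 105 16 89 16" --pt "42 26 105 16 89 16" --pt "42 26 105 16 89 16" --pt "42 26 105 16 89 16" --claw 66

```text
time_s: 24.48
tool_pos: [0.5929, -0.0437, 0.2279]
tool_rot: [-90.0, 40.2, -85.3]
force: [-0.3, 0.5, -0.3]
grip_width: 0.0662
```

```bash
python3 -c "
from h import *
R,p,o=cur(); print(nest(p),np.round(o['qpos'],1),np.round(o['force'],1))
R=frame(40,'g',1); b=-R[:,1]; g=un(.0005,.1595,.0195)
print(row(R,g+b*.11),row(R,g))
"
```

```text
[-0.03204767 -0.07839999  0.22790381] [ 54.7  30.8 -45.4  85.1 -17.   84.7  19.5] [-0.3  0.5 -0.3]
[-76.4  81.8  33.    0.1   0.2  -0.2] [-7.590e+01  1.917e+02  3.320e+01  1.000e-01  2.000e-01 -2.000e-01]
```

move_arm --pt "-20 30 33 0 0 0" --pt "-50 60 33 0 0 0" --pt "-76 82 33 0 0 0" --pt "-76 82 33 0 0 0" --pt "-76 105 33 0 0 0" --pt "-76 130 33 0 0 0" --pt "-76 160 33 0 0 0" --pt "-76 180 33 0 0 0" --pt "-76 191 33 0 0 0" --pt "-76 191 33 0 0 0" --pt "-76 191 33 0 0 0"

```text
time_s: 25.4
tool_pos: [0.6122, 0.139, 0.132]
tool_rot: [-89.9, 40.2, -85.4]
force: [0.5, -1.1, 0.3]
grip_width: 0.0661
```

```bash
python3 -c "
from h import *
R,p,o=cur(); print(np.round(o['qpos'],1),np.round(o['force'],1))
R=frame(40,'g',1); b=-R[:,1]; g=un(.0005,.1595,.0195)
print(row(R,g))
p,d=read_camera('wrist'); cv2.imwrite('pics/w19.png',p[:,:,::-1])
"
```

```text
[ 42.   33.8 -47.5  94.9 -17.6  64.8  11.9] [ 0.5 -1.1  0.3]
[-0.   2.  -1.   0.   0.1 -0.2]
```

View pics/w19.png

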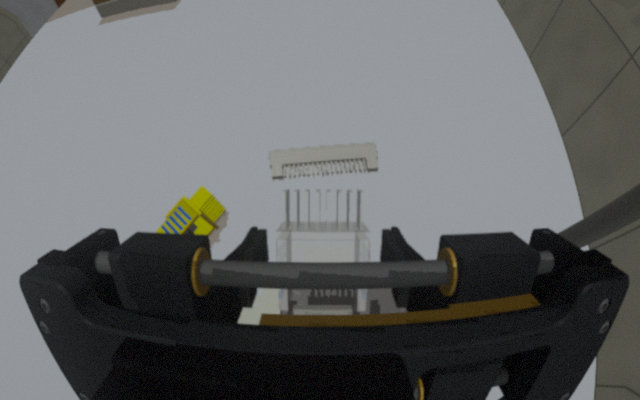

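move_arm --pt "0 0 -0.5 0 0 0" --pt "0 0 -0.5 0 0 0" --pt "0 0 -0.5 0 0 0" --pt "0 0 -0.5 0 0 0" --pt "0 0 -0.5 0 0 0" --pt "0 0 -0.5 0 0 0" --claw 38 --newtons 12

```text
time_s: 25.95
tool_pos: [0.6119, 0.1383, 0.1319]
tool_rot: [-89.9, 40.2, -85.5]
force: [0.4, -0.7, 0.7]
grip_width: 0.0461
```

```bash
python3 -c "
from h import *
R,p,o=cur(); F=RN.T@o['force'];print('F x,u,n',F[0],F@u,F@n,o['grip_width'])
q=nest(p-R[:,1]*.008)-[0,-.03,.04];print('U,N',q@u,q@n); print(R.T@RN@u*-5e0)
"
```

```text
F x,u,n 0.3570969671653279 -0.2500618221033826 0.9298716048066911 0.04608282457563368
U,N 0.15839362784516112 0.02168862322042778
[ 4.92156179e+00 -8.81548136e-01 -1.56576868e-03]
```

move_arm --pt "1 -0.2 0 0 0 0" --pt "2 -0.4 0 0 0 0" --pt "3 -0.5 0 0 0 0" --pt "4 -0.7 0 0 0 0" --pt "4 -0.7 0 0 0 0" --pt "4 -0.7 0 0 0 0"

```text
time_s: 26.45
tool_pos: [0.612, 0.1352, 0.1297]
tool_rot: [-90.0, 40.2, -85.5]
force: [0.8, 0.2, 3.2]
grip_width: 0.0463
```

```bash
python3 -c "
from h import *
R,p,o=cur(); F=RN.T@o['force'];print('F x,u,n',F[0],F@u,F@n,o['grip_width'])
q=nest(p-R[:,1]*.008)-[0,-.03,.04];print('U,N',q@u,q@n)
for c in ('scene','top'):
  p,d=read_camera(c); cv2.imwrite(f'pics/{c}20.png',p[:,:,::-1]); np.save(f'pics/{c}20d.npy',d)
from slip import rep
rep(['20'])
"
```

```text
F x,u,n 0.7958030315055845 1.7551321309800145 2.7198938134675212 0.04633375442192301
U,N 0.15461529521149198 0.02136146080891967
scene 20 line U 0.107 tip [0.192  0.1937] [13, 12, 12, 10, 11, 13, 13, 14, 15, 20, 33, 40, 31, 16, 12, 23, 58, 107, 135, 147, 150]
top 20 line U 0.092 tip [0.192  0.1931] [32, 32, 33, 33, 33, 33, 34, 33, 34, 34, 34, 34, 34, 35, 35, 36, 38, 42, 53, 62, 57]
```

```bash
python3 -c "
from h import *
im=[cv2.convertScaleAbs(cv2.resize(cv2.imread(f'pics/scene{f}.png')[200:250,300:400],(600,300),interpolation=cv2.INTER_CUBIC),alpha=1.8) for f in('18','20')]
cv2.imwrite('pics/cmp20.png',np.vstack(im))"
```

```text
(no output)
```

View pics/cmp20.png

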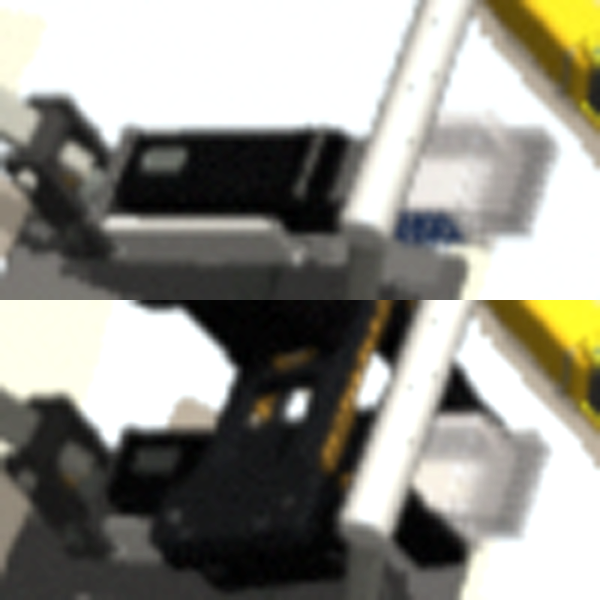

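move_arm --pt "0.7 -0.1 0 0 0 0" --pt "1.4 -0.2 0 0 0 0" --pt "1.4 -0.2 0 0 0 0" --pt "1.4 -0.2 0 0 0 0"

```text
time_s: 26.88
tool_pos: [0.612, 0.134, 0.1289]
tool_rot: [-90.0, 40.2, -85.5]
force: [-0.6, 0.4, 2.4]
grip_width: 0.046
```

```bash
python3 -c "
from h import *
R,p,o=cur(); F=RN.T@o['force'];print('F x,u,n',F[0],F@u,F@n,o['grip_width'])
q=nest(p-R[:,1]*.008)-[0,-.03,.04];print('U,N',q@u,q@n)
"
```

```text
F x,u,n -0.6053773099518219 1.6379469155787794 1.8748438290014124 0.046012903046334715
U,N 0.1532085200377375 0.021198168396591645
```

move_arm --pt "0 0 0 0 0 0" --pt "0 0 0 0 0 0" --pt "0 0 0 0 0 0" --pt "0 0 0 0 0 0" --pt "4 -30 0 0 0 0" --pt "10 -60 0 0 0 0" --pt "18 -95 0 0 0 0" --pt "24 -130 0 0 0 0" --pt "50 -160 0 0 0 0" --pt "80 -180 0 0 0 0" --pt "80 -180 0 0 0 0" --pt "80 -180 0 0 0 0" --claw 66

```text
time_s: 27.88
tool_pos: [0.6262, -0.0467, 0.2134]
tool_rot: [-90.1, 40.1, -85.9]
force: [-0.4, 1.4, -0.1]
grip_width: 0.0658
```

```bash
python3 -c "
from h import *
R,p,o=cur(); print(nest(p),np.round(o['force'],1))
for c in ('scene','top','wrist'):
  p,d=read_camera(c); cv2.imwrite(f'pics/{c}21.png',p[:,:,::-1]); np.save(f'pics/{c}21d.npy',d)
  if c!='wrist':
    for t in ('tumbler','brush','moustache_comb'): print(c,t,[(np.round(x['point'],3)) for x in models.spot_in(t,c)][:2])
from slip import rep
rep(['0','18','21'])
im=[cv2.convertScaleAbs(cv2.resize(cv2.imread(f'pics/scene{f}.png')[200:250,300:400],(600,300),interpolation=cv2.INTER_CUBIC),alpha=1.8) for f in('0','21')]
cv2.imwrite('pics/cmp21.png',np.vstack(im))
p=cv2.imread('pics/scene21.png');W=cloud('scene',np.load('pics/scene21d.npy'));hsv=cv2.cvtColor(p,cv2.COLOR_BGR2HSV)
Q=(W-O)@RN
r=((hsv[...,0]<6)|(hsv[...,0]>174))&(hsv[...,1]>170)&(abs(Q[...,0]+.07)<.05)&(abs(Q[...,1]+.15)<.05)&(Q[...,2]>.05)
print(Q[r].mean(0))
"
```

```text
[ 0.00091816 -0.08398272  0.21343651] [-0.4  1.4 -0.1]
scene tumbler [array([ 0.642, -0.248,  0.063])]
scene brush [array([ 0.78 , -0.12 ,  0.033])]
scene moustache_comb [array([0.603, 0.274, 0.006])]
top tumbler []
top brush [array([ 0.792, -0.158,  0.034])]
top moustache_comb [array([0.6  , 0.278, 0.003]), array([ 0.623, -0.061,  0.091])]
scene 0 line U 0.094 tip [0.1674 0.1685] [10, 10, 11, 10, 11, 19, 33, 27, 13, 12, 16, 27, 37, 41, 48, 62, 78, 98, 120, 131, 134]
scene 18 line U 0.1 tip [0.1958 0.1968] [11, 11, 12, 11, 11, 10, 9, 17, 35, 29, 13, 10, 18, 36, 59, 67, 78, 105, 130, 142, 145]
scene 21 line U 0.094 tip [0.1897 0.1909] [12, 12, 12, 12, 14, 22, 38, 31, 13, 11, 16, 31, 48, 57, 68, 75, 85, 110, 135, 147, 150]
top 0 line U 0.094 tip [0.1639 0.1685] [33, 33, 33, 33, 34, 41, 53, 45, 33, 33, 35, 43, 49, 51, 57, 74, 94, 96, 96, 99, 100]
top 18 line U 0.1 tip [0.1957 0.1979] [38, 38, 38, 38, 38, 38, 38, 44, 57, 51, 39, 38, 41, 54, 67, 70, 72, 81, 96, 99, 87]
top 21 line U 0.1245 tip [0.1895 0.1909] [40, 40, 41, 40, 41, 49, 63, 55, 41, 40, 42, 52, 59, 64, 75, 86, 101, 105, 93, 72, 63]
[-0.07301407 -0.14681136  0.12527243]
```

View pics/cmp21.png

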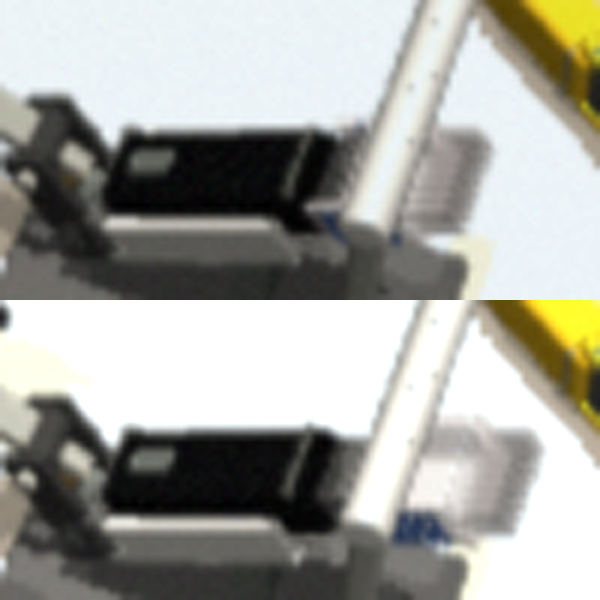

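View pics/scene21.png

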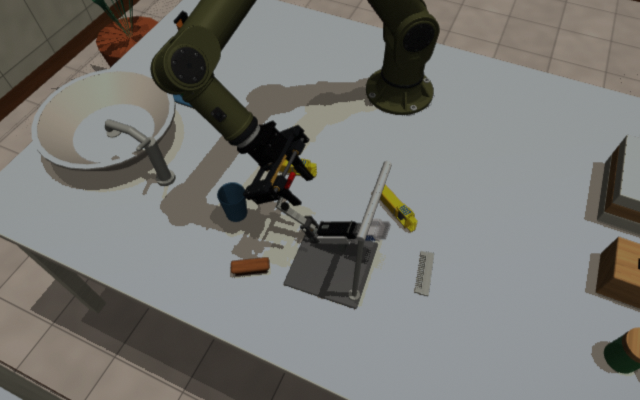

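move_arm --pt "0 -40 0 0 0 0" --pt "0 -80 0 0 0 0" --pt "30 -120 -20 0 0 0" --pt "60 -150 -60 0 0 0" --pt "60 -150 -100 0 0 0" --pt "60 -150 -100 0 0 0" --pt "60 -150 -100 0 0 0"

```text
time_s: 28.92
tool_pos: [0.5344, -0.1977, 0.2903]
tool_rot: [-90.2, 40.0, -86.0]
force: [0.6, -1.2, -0.4]
grip_width: 0.0663
```

```bash
python3 -c "
from h import *
R,p,o=cur(); print(nest(p),np.round(o['force'],1),np.round(o['qpos'],1))
for c in ('scene','top'):
  p,d=read_camera(c); cv2.imwrite(f'pics/{c}22.png',p[:,:,::-1]); np.save(f'pics/{c}22d.npy',d)
  for t in ('tumbler','brush','moustache_comb'): print(c,t,[(np.round(x['point'],3)) for x in models.spot_in(t,c)][:2])
for f in ('0','22'):
  for c in ('scene','top'):
    p=cv2.imread(f'pics/{c}{f}.png');W=cloud(c,np.load(f'pics/{c}{f}d.npy'));hsv=cv2.cvtColor(p,cv2.COLOR_BGR2HSV)
    Q=(W-O)@RN
    r=((hsv[...,0]<6)|(hsv[...,0]>174))&(hsv[...,1]>170)&(abs(Q[...,0]+.07)<.05)&(abs(Q[...,1]+.15)<.05)&(Q[...,2]>.05)
    print(c,f,r.sum(),Q[r].mean(0) if r.any() else '')
from slip import rep
rep(['22'])
"
```

```text
[-0.1024361  -0.22736086  0.29026361] [ 0.6 -1.2 -0.4] [ 64.5  30.8 -42.6  76.3 -15.   99.4  26.7]
scene tumbler [array([ 0.638, -0.247,  0.06 ])]
scene brush [array([ 0.779, -0.125,  0.032]), array([ 0.623, -0.09 ,  0.115])]
scene moustache_comb [array([0.6  , 0.276, 0.01 ])]
top tumbler []
top brush [array([ 0.771, -0.123,  0.036])]
top moustache_comb [array([0.599, 0.279, 0.006])]
scene 0 91 [-0.06838096 -0.1480435   0.12138852]
top 0 40 [-0.06961218 -0.14938856  0.12205945]
scene 22 91 [-0.06841162 -0.14805746  0.12134646]
top 22 53 [-0.06924471 -0.14966903  0.12206816]
scene 22 line U 0.094 tip [0.1899 0.1913] [11, 11, 11, 12, 13, 21, 35, 29, 13, 10, 15, 29, 45, 54, 64, 70, 80, 104, 128, 139, 142]
top 22 line U 0.1245 tip [0.1897 0.1906] [36, 36, 36, 36, 37, 45, 57, 50, 37, 36, 39, 47, 53, 58, 68, 78, 91, 95, 84, 65, 56]
```

View pics/scene22.png

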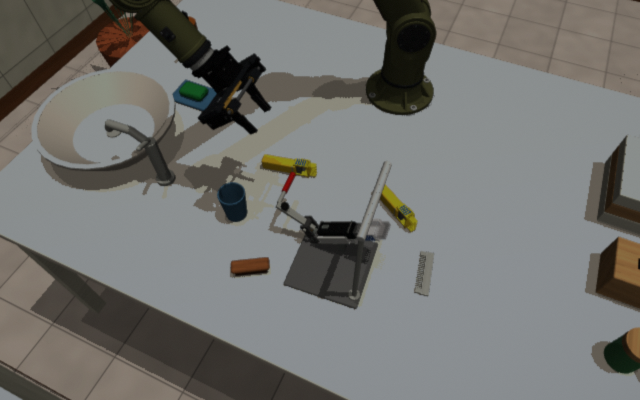

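View pics/top22.png

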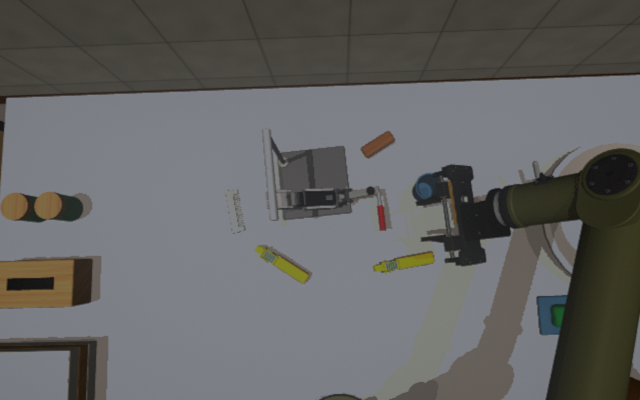

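```bash
python3 -c "
from h import *
for c in('scene','top'):
  p=cv2.imread(f'pics/{c}0.png');W=cloud(c,np.load(f'pics/{c}0d.npy'));hsv=cv2.cvtColor(p,cv2.COLOR_BGR2HSV)
  m=((hsv[...,0]>20)&(hsv[...,0]<36)&(hsv[...,1]>120)&(W[...,2]>.008)&(W[...,2]<.06)&(abs(W[...,1])<.3)&(W[...,0]>.35)&(W[...,0]<.6))
  k,l,s,_=cv2.connectedComponentsWithStats(m.astype(np.uint8))
  for i in range(1,k):
    if s[i,4]>60:
      P=W[l==i]; print(c,s[i,4],cv2.minAreaRect(P[:,:2].astype(np.float32)))
"
```

```text
scene 602 ((0.45003554224967957, -0.17885524034500122), (0.029717469587922096, 0.159396693110466), 10.389259338378906)
scene 560 ((0.4600870907306671, 0.15046782791614532), (0.14385029673576355, 0.033329419791698456), 58.076141357421875)
top 78 ((0.4854588210582733, 0.19281655550003052), (0.03454669564962387, 0.024895079433918), 51.55080032348633)
top 398 ((0.45138034224510193, -0.2090994119644165), (0.028278395533561707, 0.10026058554649353), 8.688166618347168)
top 409 ((0.4377638101577759, 0.11942891031503677), (0.10071071982383728, 0.027425089851021767), 56.30186080932617)
top 100 ((0.4374005198478699, -0.12612682580947876), (0.0486016720533371, 0.023644985631108284), 89.70561218261719)
```

```bash
python3 -c "
from h import *
o=env.get_obs();print(o['time_s'],np.abs(o['joint_velocities']).max());print(job.sign_off())"
```

```text
29.3167 0.3553966726285155
the job is handed in; nothing more can be done
None
```

I clamped the trimmer, drew the guard comb out, and swung the arm back to its stop. The job is handed in at 29.3 s of the 69 s allowed. No verdict was reported, and one point below rests on inference.

- **Trimmer slip:** during the pull the trimmer slid about 6 mm uphill under the clamp, within the 15 mm limit. After opening the clamp I nudged it back gently, holding it by the guard at about 2 N. Its mark is now back at its starting reading in the scene camera (0.094 m up the slope, both before and after). The automatic reading from the top camera was thrown off by a brighter edge, but its brightness profile peaks at the same place as at the start.
- **Guard at its end stop:** this is inferred, not read directly. The comb tip moved 22.4 mm relative to the trimmer, and pushing the trimmer back did not change that. The pull force rose from 6–8 N to a steady 13 N near the end, and the trimmer slipped rather than the guard sliding further. That fits a start of about 7.5 mm and the 30 mm stop. One yellow look-alike measured about 159 mm overall, which also fits; the second measured shorter (144 mm).
- **Clamp:** the red handle is back within 1 mm of where it started.
- **Bystanders:** the brush and moustache comb read at their original places. The tumbler was only found by the scene camera at the end and only by the top camera at the start. Those readings differ by about 12 mm, likely because they see different sides. It looks unmoved in the pictures.
- **Robot:** it is standing clear, touching nothing. An earlier try at turning the gripper the other way ran the last joint up to its limit reading of 154.2°, so I turned it back and took the opposite grip.

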